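Put the sanding gear away: push-to-open case and slanted hook

TASK

Put the sanding gear away: press the white lid of the accessory case at its green strip until it clicks, then let it come up slowly under control, not flying up, until it stands open, and leave it open. Lay every orange sanding block on the floor of the case (not stacked), and hang every black and teal sanding plate by its hole on the slanted peg of the hook stand, pushed right down so that they lie flat against the sloping spine or on one another. There may be two or three plates and one or two blocks; leave the tape measure, the jar and the mug near them where they stand.

Things in the scene. Friction and masses are not known exactly. Their poses are not given: they have to be found in the camera images.
- lid (a joint): Angle (rad) of the case's white lid, a plate 240 x 220 x 10 mm, top 76 mm above the bench when shut. 0 = shut, held by the latch; 1.5 = fully open, near upright over the case's far side, where a spring keeps it. Negative = pressed in: past -0.02 the latch clicks free, end stop at -0.03. Freed, it flies up at 2 rad/s unless held back by something on its top; past 1.1 it is slow by itself.
- latch (a joint): Travel (m) of the small steel latch inside the case's front wall: 0 = lid held, 0.02 = clicked free. It springs free by itself once the lid is pressed in about 5 mm at its free edge, and cannot be set again.
- lid_press (a point): Press point on the lid's top, middle of its free edge, 18 mm in from it (222 mm from the hinge axis), on a green strip 28 x 70 mm. Moves with the lid; x to the hinge, z out of the top. Pressing here takes 2 to 4 N (up to 6 N shows the end stop, 7 mm down). Once clicked, the spring lifts here with about 2 N, less as it opens, following the finger.
- case: Slim grey case, fixed, 240 (x) x 220 (y) mm, rim 58 mm high, walls and floor 6 mm, inside 228 x 208 mm. Origin at the centre of its underside; x from its front (facing the robot, the lid's free edge) to the hinge, z up; the hinge axis runs along y at x = +120, z = 66 mm; inner floor 6 mm above the origin. The latch takes the 18 mm next to the middle of the front wall.
- peg: Peg of the fixed hook stand (base 240 x 130 x 12 mm): steel pin 14 mm thick, round end, 90 mm long, square to a blue sloping T: spine 40 mm wide, crossbar 140 mm wide reaching 30 mm above and below the peg. Origin on the peg's axis at the spine's face, 170 mm above the bench; z along the peg to its tip (50 degrees above level, leaning to the robot), x up the spine's face (it ends 230 mm below the peg), y level.
- peg_tip (a point): The tip of the peg, on its axis, 90 mm out.
- plate1: A rigid sanding plate, black with a teal abrasive face and dark dots, 160 mm (x) x 54 mm (y) x 12 mm (z), about 0.12 kg; origin at the centre of its underside. A square hanging hole, 25 mm wide, goes through it at x = +62 mm. May be absent.
- plate1_hole (a point): Centre of the hanging hole of plate1, at half thickness (62 mm along x and 6 mm up from the plate's origin), axes as the plate's.
- plate2: A rigid sanding plate, black with a teal abrasive face and dark dots, 160 mm (x) x 54 mm (y) x 12 mm (z), about 0.12 kg; origin at the centre of its underside. A square hanging hole, 25 mm wide, goes through it at x = +62 mm. May be absent.
- plate2_hole (a point): Centre of the hanging hole of plate2, at half thickness (62 mm along x and 6 mm up from the plate's origin), axes as the plate's.
- plate3: A rigid sanding plate, black with a teal abrasive face and dark dots, 160 mm (x) x 54 mm (y) x 12 mm (z), about 0.12 kg; origin at the centre of its underside. A square hanging hole, 25 mm wide, goes through it at x = +62 mm. May be absent.
- plate3_hole (a point): Centre of the hanging hole of plate3, at half thickness (62 mm along x and 6 mm up from the plate's origin), axes as the plate's.
- block1: An orange hand sanding block with a cork sole, 100 mm (x) x 50 mm (y) x 40 mm (z), about 0.12 kg; origin at the centre of its underside. May be absent.
- block1_center (a point): Centre of block1, 20 mm above its origin, axes as the block's.
- block2: An orange hand sanding block with a cork sole, 100 mm (x) x 50 mm (y) x 40 mm (z), about 0.12 kg; origin at the centre of its underside. May be absent.
- block2_center (a point): Centre of block2, 20 mm above its origin, axes as the block's.
- tape_measure: A bystander to be left alone: yellow tape measure, 56 x 50 x 34 mm; origin at the centre of its underside.
- oil_jar: A bystander to be left alone: jar with a white cap, 70 mm across, 100 mm high; origin at the centre of its underside.
- mug: A bystander to be left alone: blue mug, 80 mm across, 90 mm high; origin at the centre of its underside.
There are look-alikes about, which are no part of the job. What is shaped like the block1 but blue is not meant.

How it is judged (in metres and radians):
On the way, in this order (a step that is already met when the one before it is completed fails the run):
1. the lid is pressed in until the latch clicks free (value of joint latch above 0.014 m).
2. the lid has come up and stands open (value of joint lid above 1.3 rad), for 0.2 s.
At the end, for the whole second after the job is handed in: Lid open over 1.3 rad. Each plate present on the peg: hole centre within 12 mm of its axis (x, y) and under 42 mm from the spine, plate square to it within 0.2 rad. Each block present in the case, centre under 36 mm above its underside. All under 0.02 m/s (value of joint lid above 1.3 rad and x of plate1_hole in the frame of peg between -0.012 and 0.012 m and y of plate1_hole in the frame of peg between -0.012 and 0.012 m and z of plate1_hole in the frame of peg between 0 and 0.042 m and angle between the z axis of each of plate1, plate2, plate3 and the z axis of peg, either way round below 0.2 rad and linear speed of each of plate1, plate2, plate3, block1, block2 below 0.02 m/s and x of plate2_hole in the frame of peg between -0.012 and 0.012 m and y of plate2_hole in the frame of peg between -0.012 and 0.012 m and z of plate2_hole in the frame of peg between 0 and 0.042 m and x of plate3_hole in the frame of peg between -0.012 and 0.012 m and y of plate3_hole in the frame of peg between -0.012 and 0.012 m and z of plate3_hole in the frame of peg between 0 and 0.042 m and x of block1_center in the frame of case between -0.115 and 0.115 m and y of block1_center in the frame of case between -0.105 and 0.105 m and z of block1_center in the frame of case between 0 and 0.036 m and x of block2_center in the frame of case between -0.115 and 0.115 m and y of block2_center in the frame of case between -0.105 and 0.105 m and z of block2_center in the frame of case between 0 and 0.036 m); the robot touches nothing.
It fails at once if the lid flies up (faster than 1.0 rad/s) (velocity of joint lid above 1 rad/s).
It fails at once if a bystander is shifted more than 60 mm or knocked over (distance of any of tape_measure, oil_jar, mug from where it was at the start of the episode above 0.06 m or angle between any of tape_measure, oil_jar, mug's own z axis and vertical above 0.6 rad).
Of plate1, plate2, plate3 only 2 to 3 are there at a start; the rules pass over those that are not, and their reading is None.
Of block1, block2 only 1 to 2 are there at a start; the rules pass over those that are not, and their reading is None.
At some moment in a run one of plate1, plate2, plate3, block1, block2 may be knocked a few centimetres aside while the robot is not near it.
Once in a run the grip may slacken for a moment while it holds something.
It also fails if it takes over 210 s, if anything falls off the work surface, if the arm or the gripper's body presses on something with over 40 N, if the wrist force passes 120 N, or if a joint passes its speed limit or range.

ROBOT

A 6-joint arm with a two-finger parallel gripper is mounted at the origin on the work surface. World frame = base frame: x ahead of the robot, y to its left, z up, the work surface at z = 0. Lengths are in mm, angles in rad, forces in N, time in s.
With the tool pointing down it reaches from about 275 to 750 mm from the base axis. Payload 10.2 kg.
Tool frame: the origin (TCP) lies at the very end of the fingers, on their centre line; the grasp point (between the pads) lies 19 mm behind it; y points along the fingers, x is the direction in which the jaws open and shut, and the axes are right-handed (so a half turn about y gives the same grasp; the last joint's range is limited). The gripper opens to 85 mm and grips with 20 to 120 N. Pads are 22 mm wide; open, the fingers measure 114 mm over their backs; the gripper's body (76 mm by 85 mm) begins 54 mm behind the grasp point. The pads swing forward as they close: fully open they stand 13 mm farther back than shut.
Start: joints at [1.053, 0.313, 1.498, -0, 1.331, -0.223], TCP at [152.551, 502.354, 231.294] pointing down, gripper open.
Joint ranges: [-2.94, 2.94], [-0.97, 2.17], [0.19, 2.56], [-1.23, 4.37], [0.02, 3.11], [-2.88, 2.88]. Speed limits (rad/s): [2.39, 2.39, 3.01, 3.14, 3.14, 3.14].

INTERFACE

Orientations are given as a unit quaternion [w, x, y, z].
In Python, from rig import telemetry, imaging, ctrl gives the robot as it stands.
- The arm moves only by the shell command python3 -m handwheel 'ROWS' [FORCE]. ROWS is JSON, a list of rows, each an object with "delta_pos": the shift along the tool's x, y, z in cm, a list of three; "twist": the turn, a rotation vector about the tool's x, y, z in rad, a list of three; "jaw": the opening, from 0 (shut) to 1 (fully open). A call has exactly 10 rows; each row is the pose to reach, as a shift and turn from the pose commanded when the call began, along the tool's axes at that moment; what a row does not reach only later rows make up. A row lasts 1/12 s, in which the tool goes at most 41.7 mm and 7.16 degrees, less where a joint would pass 70% of its speed; a pose out of reach is approached as far as the arm can. A call with a gripper value outside its range is refused whole. The fingers move at their own pace and stop on an object; FORCE is the grip in N (left out, the last holds). Time passes only in rows, so rows that repeat a pose let the fingers close, or fill a call up. It gives the time, the measured TCP pose, the force and the opening at its end, in the units of the state.
- telemetry.sense(): the state, without advancing time (a new reading comes with each control period).
- imaging.capture(name): name is "side" or "top" or "wrist"; returns a dict with "frame" (480x640x3 uint8, red, green, blue), "z_map" (480x640 float32, mm along the optical axis (not along the pixel's ray), 0 where there is no reading), "fx", "fy", "cx", "cy" (pixels), "rvec" (rotation vector, rad) and "tvec" (3), from world to camera coordinates, as OpenCV has them. Camera axes: x right, y down, z forward; pixel columns grow to the right and rows downward; lengths in mm; the calibration is good to about 2 mm. A picture is of the moment at which its call begins.
- ctrl.finish_job(): hands the job in, once; it reports no verdict.
The state is a dict: "time_s": time; "joints": joint angles; "dq": joint speeds; "tau": joint torques, N m; "eef_pos": TCP position; "ee_rot": TCP orientation; "force": force on the tool from outside, world axes, zero at the start; "wrist_torque": the same for the moment, N m; "grip_width": opening from 0.0 (shut) to 1.0 (fully open).
Only numpy, scipy, OpenCV 4.12 (cv2) and the standard library are available. Lean on these libraries where they do the work, as an engineer would, in place of code of your own. Each camera call takes 0.05 s, during which the arm holds its last target.

## Working session

There is one attempt and no reset: what is moved stays moved. The work goes in short steps, Python scripts to look and compute and a shell command to move; the robot and the scene stay as the last step left them, time stands still between calls to the robot, and variables do not carry over. Pictures are saved under pics/ and viewed, and the job is handed in when it is done.

```bash
ls -la; mkdir -p pics
cat > h.py <<'E'
import numpy as np,cv2
from rig import telemetry,imaging,ctrl
from scipy.spatial.transform import Rotation as R
def cap(n,save=None):
    c=imaging.capture(n)
    if save: cv2.imwrite('pics/'+save,c['frame'][:,:,::-1])
    np.savez('last_'+n+'.npz',**c)
    return c
def world(c,mask=None):
    z=c['z_map'].astype(float); v,u=np.mgrid[0:480,0:640]
    P=np.stack([(u-c['cx'])/c['fx']*z,(v-c['cy'])/c['fy']*z,z],-1)
    Rm=cv2.Rodrigues(np.asarray(c['rvec'],float))[0]
    return (P-np.asarray(c['tvec'],float).reshape(3))@Rm
def st():
    s=telemetry.sense(); q=s['ee_rot']
    return s,np.array(s['eef_pos']),R.from_quat([q[1],q[2],q[3],q[0]])
E
python3 - <<'E'
from h import *
for n in ['side','top','wrist']:
    c=cap(n,n+'0.png'); print(n,c['fx'],c['cx'],c['rvec'],c['tvec'])
s,p,r=st(); print(s); print(r.as_matrix())
E
```

```text
total 12
drwxr-xr-x  3 agent agent 4096 Dec  6 21:57 .
drwxr-xr-x 23 root  root  4096 Dec  6 21:57 ..
drwxr-xr-x  2 agent agent 4096 Dec  6 21:57 pics
side 558.9706526816143 326.9313185140733 [ 2.11760457 -0.63851838  0.33771614] [-427.18304511  294.91831096 1191.25319008]
top 513.9176743445176 321.2074976561783 [ 2.14035458 -2.18615102  0.09748891] [  28.74239026  539.81800095 1199.08472782]
wrist 350.2847714925237 321.76412455235425 [-2.31593384 -1.71781998 -0.26221904] [-524.72066659  -39.21884662  380.49594648]
{'time_s': 0.15, 'joints': array([ 1.05258963e+00,  3.13297003e-01,  1.49821726e+00,  8.60717439e-06,
        1.33096188e+00, -2.23381060e-01]), 'dq': array([ 0.0013081 , -0.00302244, -0.00248591, -0.00014982, -0.00043117,
        0.00014838]), 'tau': array([ 2.36737120e-03, -4.12361276e+01, -2.59797156e+01, -2.10424309e-04,
        3.23214634e-03,  3.83456245e-05]), 'eef_pos': array([152.46540828, 502.19784529, 230.89611244]), 'ee_rot': array([-0.5678942 ,  0.56814045,  0.42084973, -0.42142391]), 'force': array([ 0.14790529, -0.64431735,  0.55545881]), 'wrist_torque': array([-0.04108105, -0.0072354 ,  0.03257356]), 'grip_width': 0.9979396506483394}
[[ 2.90574784e-01 -4.44875696e-04 -9.56852181e-01]
 [ 9.56851899e-01 -7.63353562e-04  2.90575053e-01]
 [-8.59686301e-04 -9.99999610e-01  2.03868858e-04]]
```

View pics/side0.png

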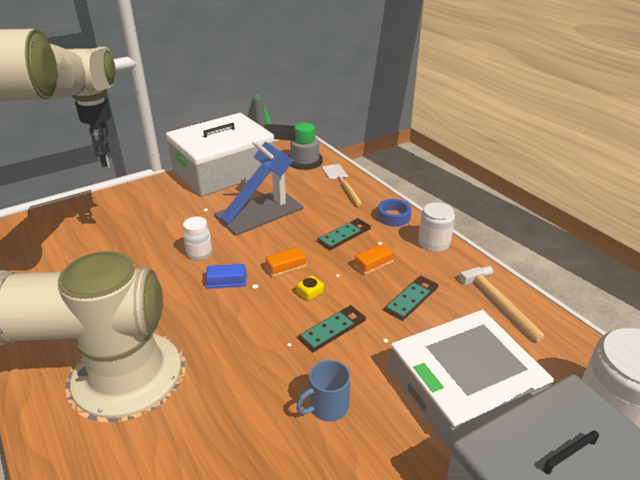

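View pics/top0.png

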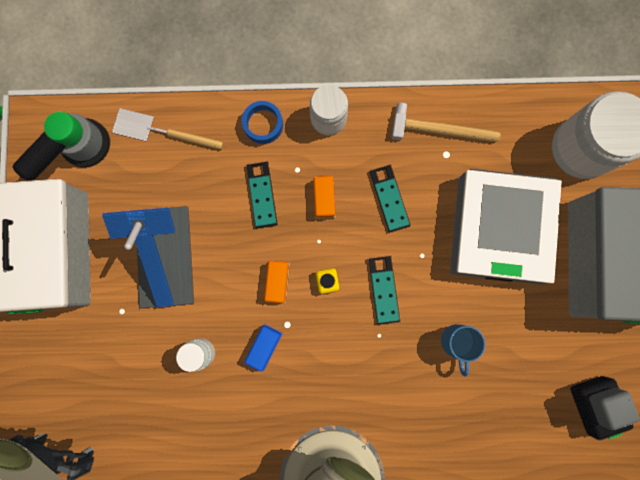

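View pics/wrist0.png

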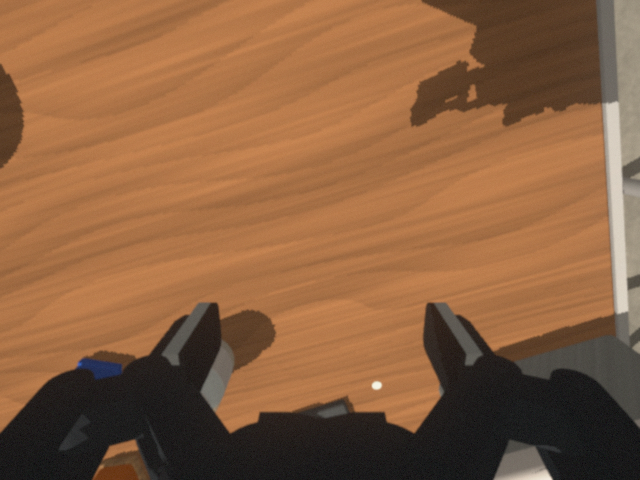

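The scene has three plates (top view about (262,195), (389,198), (384,290)) and two orange blocks ((324,196), (274,282)). The case is at (508,228) and the hook stand at (150,245). Next I measure them.

```bash
cat > m.py <<'E'
from h import *
import sys
def comps(c,lo,hi,minA=60):
    hsv=cv2.cvtColor(c['frame'],cv2.COLOR_RGB2HSV)
    m=cv2.inRange(hsv,lo,hi); m=cv2.morphologyEx(m,cv2.MORPH_CLOSE,np.ones((5,5)))
    n,l,s,ce=cv2.connectedComponentsWithStats(m)
    return [(l==i) for i in range(1,n) if s[i,4]>minA]
def planepts(c,mask,h):
    v,u=np.nonzero(mask); Rm=cv2.Rodrigues(np.asarray(c['rvec'],float))[0]; t=np.asarray(c['tvec'],float).reshape(3)
    d=np.stack([(u-c['cx'])/c['fx'],(v-c['cy'])/c['fy'],np.ones(len(u))],-1)@Rm; o=-Rm.T@t
    return o+d*((h-o[2])/d[:,2])[:,None]
def rect(c,m,h):
    P=planepts(c,m,h)[:,:2].astype(np.float32)
    (cx,cy),(w,hh),a=cv2.minAreaRect(P)
    a=np.deg2rad(a)
    if w<hh: a+=np.pi/2;w,hh=hh,w
    return np.array([cx,cy]),w,hh,(a+np.pi/2)%np.pi-np.pi/2
def measure(name='top',save=None):
    c=cap(name,save); W=world(c)
    for nm,lo,hi,h in [('teal',(75,80,40),(95,255,255),12),('orange',(8,200,150),(16,255,255),40),('green',(55,150,60),(70,255,255),76),('yellow',(24,180,120),(32,255,255),34)]:
        for m in comps(c,lo,hi):
            v,u=np.nonzero(m); x,w,hh,a=rect(c,m,h)
            z=W[m][:,2]
            print(nm,'px',u.mean().round(),v.mean().round(),'n',len(u),'rect',x.round(1),round(w,1),round(hh,1),'ang',round(a,3),'medW',np.median(W[m],0).round(1),'z90',np.percentile(z,90).round(1))
    return c,W
if __name__=='__main__': measure(*(sys.argv[1:]))
E
python3 m.py top
python3 m.py side
python3 - <<'E'
from h import *
c=np.load('last_top.npz');W=world(c)
for (u,v) in [(130,235),(134,228),(138,222),(120,222),(140,215),(150,250),(165,300),(465,175),(558,180),(550,280),(460,270),(180,215),(190,300),(460,340),(330,100),(195,355)]:
    print(u,v,W[v,u].round(1),c['frame'][v,u])
c=np.load('last_side.npz');W=world(c)
for (u,v) in [(255,145),(260,150),(265,155),(270,158),(250,185),(240,200),(395,348),(482,316),(550,375)]:
    print(u,v,W[v,u].round(1),c['frame'][v,u])
E
```

```text
teal px 262.0 200.0 n 1034 rect [660.3 159.9] 121.8 51.5 ang 0.133 medW [659.7 159.8  12.4] z90 15.5
teal px 391.0 204.0 n 1052 rect [ 643.7 -155.5] 122.1 52.0 ang 0.276 medW [ 643.5 -155.5   11.9] z90 15.0
teal px 385.0 296.0 n 1101 rect [ 420.7 -131.5] 121.4 51.6 ang 0.107 medW [ 420.7 -131.4   12.2] z90 15.4
orange px 324.0 195.0 n 782 rect [663.    7.4] 96.8 47.0 ang 0.033 medW [661.9   7.4  39.4] z90 42.7
orange px 276.0 281.0 n 838 rect [461.1 124.2] 97.0 48.1 ang -0.11 medW [460.3 124.8  39.7] z90 42.7
green px 63.0 128.0 n 957 rect [831.6 620.9] 95.4 70.0 ang 1.086 medW [811.1 591.8 133.6] z90 137.1
green px 506.0 269.0 n 304 rect [ 476.4 -402.5] 66.1 23.7 ang 1.438 medW [ 476.4 -402.4   76.1] z90 79.2
green px 24.0 311.0 n 68 rect [403.  696.4] 80.3 4.7 ang -1.533 medW [403.5 678.1 105.6] z90 108.5
yellow px 327.0 281.0 n 285 rect [459.3   4.6] 54.1 48.2 ang 0.16 medW [458.7   4.8  32.7] z90 35.4
teal px 340.0 234.0 n 402 rect [662.6 154.4] 116.3 47.1 ang 0.127 medW [660.1 155.1  11.3] z90 14.0
teal px 408.0 299.0 n 635 rect [ 646.4 -160.2] 115.9 48.5 ang 0.275 medW [ 645.1 
[... 911 characters left out ...]
e-01] [217 196 174]
550 280 [ 449.2 -499.4   76.7] [249 242 229]
460 270 [ 476.  -297.1   78.6] [254 247 236]
180 215 [628.3 360.8  11.7] [85 87 84]
190 300 [421.2 335.4  10.7] [86 90 86]
460 340 [ 312.5 -310.6   -5.2] [43 64 78]
330 100 [870.3 -10.7 110.2] [215 207 191]
195 355 [300.3 298.6 104.4] [246 238 225]
255 145 [530.8 390.2 227.7] [135 127 122]
260 150 [547.5 394.9 205.5] [119 113 117]
265 155 [563.3 396.9 184.3] [102 107 129]
270 158 [574.4 388.4 175.2] [133 122 118]
250 185 [510.  400.6  99.9] [ 80 100 150]
240 200 [468.  386.9  69.8] [ 81 102 155]
395 348 [ 474.  -311.5   74.2] [239 225 208]
482 316 [ 693.2 -344.9   75.8] [251 245 236]
550 375 [ 752.5 -502.4   -2.4] [201 182 169]
```

Run:
```python
from h import *
for n,(x0,x1,y0,y1) in {'side':(200,320,120,240),'top':(95,205,195,315)}.items():
    c=np.load(f'last_{n}.npz'); cv2.imwrite(f'pics/peg_{n}.png',cv2.resize(c['frame'][y0:y1,x0:x1,::-1],None,fx=4.5,fy=4.5,interpolation=cv2.INTER_CUBIC))
```

```text
(no output)
```

View peg.

View pics/peg_side.png

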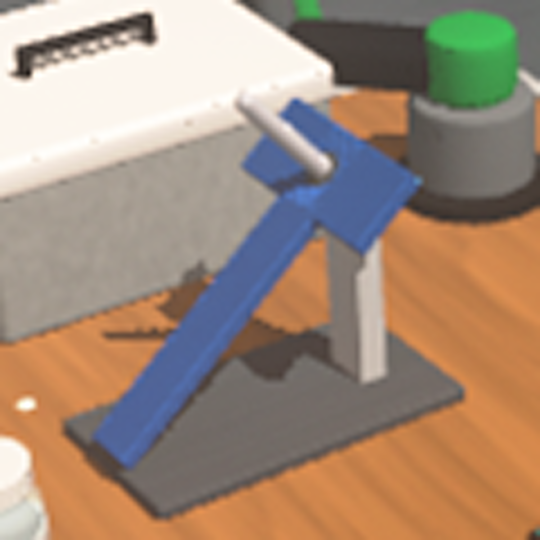

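View pics/peg_top.png

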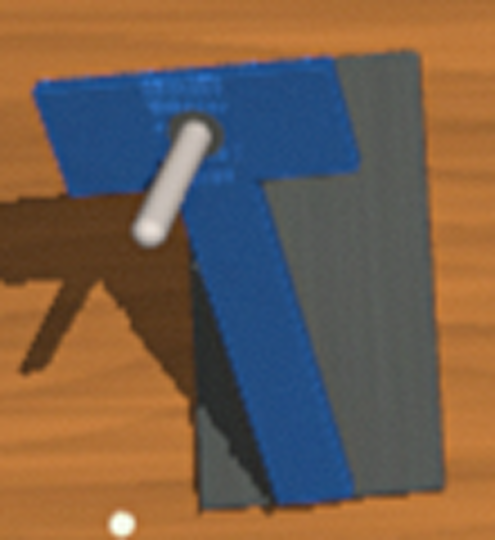

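```bash
cat >> h.py <<'E'
def go(pos,Rm=None,verbose=True):
    """print tool-frame delta (cm) and twist to reach pos (mm) / rotation matrix Rm"""
    s,p,r=st()
    d=r.inv().apply(np.array(pos,float)-p)/10
    tw=np.zeros(3) if Rm is None else (r.inv()*R.from_matrix(Rm)).as_rotvec()
    print('t',round(s['time_s'],2),'at',p.round(1),'delta_cm',d.round(2),'twist',tw.round(3),'F',s['force'].round(2),'grip',round(s['grip_width'],3))
    return d,tw
def down(xang):
    x=np.array([np.cos(xang),np.sin(xang),0]);y=np.array([0,0,-1.]);return np.stack([x,y,np.cross(x,y)],1)
E
python3 -m handwheel '[{"delta_pos":[-20,0,-15],"twist":[0,-0.05,0],"jaw":0},{"delta_pos":[-40,0,-30],"twist":[0,-0.1,0],"jaw":0},{"delta_pos":[-77,0,-57],"twist":[0,-0.162,0],"jaw":0},{"delta_pos":[-77,0,-57],"twist":[0,-0.162,0],"jaw":0},{"delta_pos":[-77,0,-57],"twist":[0,-0.162,0],"jaw":0},{"delta_pos":[-77,0,-57],"twist":[0,-0.162,0],"jaw":0},{"delta_pos":[-77,0,-57],"twist":[0,-0.162,0],"jaw":0},{"delta_pos":[-77,0,-57],"twist":[0,-0.162,0],"jaw":0},{"delta_pos":[-77,0,-57],"twist":[0,-0.162,0],"jaw":0},{"delta_pos":[-77,0,-57],"twist":[0,-0.162,0],"jaw":0}]' 60
python3 -c "
from h import *
import math
go([476,-402,150],down(math.pi/2-.133))"
```

```text
time_s: 1.08
eef_pos: [292.7, 108.2, 231.5]
ee_rot: [-0.532, 0.532, 0.466, -0.466]
force: [1.3, 0.9, 0.7]
grip_width: 0.0
t 1.08 at [292.7 108.2 231.5] delta_cm [-48.15   8.17 -24.89] twist [0.001 0.001 0.   ] F [1.34 0.89 0.69] grip 0.0
```

Run:
```python
# stand base + peg triangulation
from h import *
from m import planepts
c=np.load('last_top.npz'); 
hsv=cv2.cvtColor(c['frame'],cv2.COLOR_RGB2HSV)
# base right edge & far edge: crop px -> full px
f=lambda u,v:(95+u/4.5,195+v/4.5)
def ray(c,u,v):
    Rm=cv2.Rodrigues(np.asarray(c['rvec'],float))[0]; t=np.asarray(c['tvec'],float).reshape(3)
    d=np.array([(u-c['cx'])/c['fx'],(v-c['cy'])/c['fy'],1])@Rm; return -Rm.T@t,d/np.linalg.norm(d)
def pl(c,u,v,h):
    o,d=ray(c,u,v); return o+d*(h-o[2])/d[2]
a=pl(c,*f(418,52),12);b=pl(c,*f(443,490),12);e=pl(c,*f(200,508),12)
print('base corners',a,b,e, np.linalg.norm(a-b),np.linalg.norm(b-e)); print('yaw',np.arctan2((a-b)[1],(a-b)[0]),np.arctan2((b-e)[0],-(b-e)[1]))
s=np.load('last_side.npz'); g=lambda u,v:(200+u/4.5,120+v/4.5)
def tri(p1,p2):
    o1,d1=ray(c,*p1);o2,d2=ray(s,*p2)
    A=np.stack([d1,-d2],1);k=np.linalg.lstsq(A,o2-o1,rcond=None)[0]
    q1=o1+d1*k[0];q2=o2+d2*k[1];return (q1+q2)/2,q1-q2
for nm,p1,p2 in [('tip',(147,238),(240,95)),('base',(198,133),(326,170)),('bl',(443,490),(160,515)),('br',(200,508),(66,425)),('baseTR',(418,52),(463,392))]:
    q,dq=tri(f(*p1),g(*p2));print(nm,q.round(1),'gap',dq.round(1))
```

```text
base corners [648.73434105 341.46962603  12.        ] [411.74796743 326.6897827   12.        ] [404.85530847 456.64288221  12.        ] 237.44680467510852 130.13576303034077
yaw 0.0622851249323847 0.052989935672688296
tip [527.8 398.3 237.3] gap [-4.2  2.3  0.4]
base [585.8 402.  166.7] gap [-5.8  3.2  0.3]
bl [414.5 327.4   3.4] gap [-5.5  2.9  0.8]
br [408.3 458.4   1.8] gap [-7.   3.5  1.4]
baseTR [651.8 342.7   4.1] gap [-3.2  1.9 -0.1]
```

```bash
python3 -m handwheel '[{"delta_pos":[-16,0,-8],"twist":[0,0,0],"jaw":0},{"delta_pos":[-48,0,-25],"twist":[0,0,0],"jaw":0},{"delta_pos":[-48,0,-25],"twist":[0,0,0],"jaw":0},{"delta_pos":[-48,0,-25],"twist":[0,0,0],"jaw":0},{"delta_pos":[-48,0,-25],"twist":[0,0,0],"jaw":0},{"delta_pos":[-48,0,-25],"twist":[0,0,0],"jaw":0},{"delta_pos":[-48,0,-25],"twist":[0,0,0],"jaw":0},{"delta_pos":[-48,0,-25],"twist":[0,0,0],"jaw":0},{"delta_pos":[-48,0,-25],"twist":[0,0,0],"jaw":0},{"delta_pos":[-48,0,-25],"twist":[0,0,0],"jaw":0}]'
python3 - <<'E'
from h import *
import math
go([476,-402,110],down(math.pi/2-.133))
for n in ['top','side','wrist']:
    c=cap(n,n+'1.png')
E
```

```text
time_s: 1.92
eef_pos: [434.7, -284.0, 231.1]
ee_rot: [0.532, -0.532, -0.466, 0.466]
force: [0.8, 0.0, 0.5]
grip_width: 0.0
t 1.92 at [ 434.7 -284.   231.1] delta_cm [-11.15  12.11  -5.67] twist [-0. -0.  0.] F [0.77 0.05 0.51] grip 0.0
```

```bash
python3 -m handwheel '[{"delta_pos":[-4,0,-2],"twist":[0,0,0],"jaw":0},{"delta_pos":[-8,0,-4],"twist":[0,0,0],"jaw":0},{"delta_pos":[-11.1,0,-5.7],"twist":[0,0,0],"jaw":0},{"delta_pos":[-11.1,4,-5.7],"twist":[0,0,0],"jaw":0},{"delta_pos":[-11.1,8,-5.7],"twist":[0,0,0],"jaw":0},{"delta_pos":[-11.1,12,-5.7],"twist":[0,0,0],"jaw":0},{"delta_pos":[-11.1,12,-5.7],"twist":[0,0,0],"jaw":0},{"delta_pos":[-11.1,12,-5.7],"twist":[0,0,0],"jaw":0},{"delta_pos":[-11.1,12,-5.7],"twist":[0,0,0],"jaw":0},{"delta_pos":[-11.1,12,-5.7],"twist":[0,0,0],"jaw":0}]'
python3 - <<'E'
from h import *
import math
go([476,-402,80],down(math.pi/2-.133))
s,p,r=st()
ims=[]
for n in ['top','side']:
    c=cap(n)
    uv=cv2.projectPoints(p.reshape(1,3),np.asarray(c['rvec'],float),np.asarray(c['tvec'],float),np.array([[c['fx'],0,c['cx']],[0,c['fy'],c['cy']],[0,0,1.]]),None)[0].ravel()
    print(n,uv); u,v=uv.round().astype(int)
    f=c['frame'][:,:,::-1].copy()
    im=np.zeros((80,80,3),np.uint8); cr=f[max(0,v-40):v+40,max(0,u-40):u+40]; im[:cr.shape[0],:cr.shape[1]]=cr
    im=cv2.resize(im,(400,400),interpolation=cv2.INTER_CUBIC); cv2.circle(im,(200,200),4,(0,0,255),1); ims.append(im)
cv2.imwrite('pics/tip.png',np.hstack(ims))
E
```

```text
time_s: 2.9
eef_pos: [477.3, -400.1, 114.8]
ee_rot: [-0.53, 0.534, 0.466, -0.466]
force: [0.1, 0.2, 0.3]
grip_width: -0.001
t 2.9 at [ 477.3 -400.1  114.8] delta_cm [-0.19  3.48  0.11] twist [ 0.004  0.001 -0.004] F [0.13 0.17 0.34] grip -0.001
top [511.18988044 267.48877421]
side [427.41081356 361.40965299]
```

View pics/tip.png

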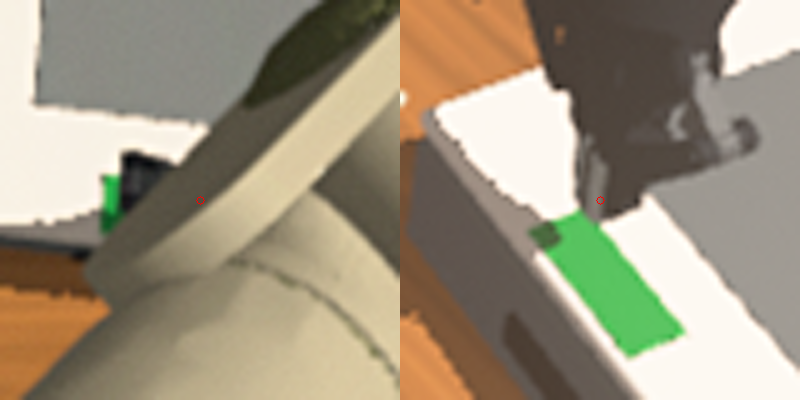

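```bash
python3 -m handwheel '[{"delta_pos":[-0.2,1.5,0.1],"twist":[0,0,0],"jaw":0},{"delta_pos":[-0.2,3,0.1],"twist":[0,0,0],"jaw":0},{"delta_pos":[-0.2,3.4,0.1],"twist":[0,0,0],"jaw":0},{"delta_pos":[-0.2,3.6,0.1],"twist":[0,0,0],"jaw":0},{"delta_pos":[-0.2,3.8,0.1],"twist":[0,0,0],"jaw":0},{"delta_pos":[-0.2,3.9,0.1],"twist":[0,0,0],"jaw":0},{"delta_pos":[-0.2,4.0,0.1],"twist":[0,0,0],"jaw":0},{"delta_pos":[-0.2,4.05,0.1],"twist":[0,0,0],"jaw":0},{"delta_pos":[-0.2,4.1,0.1],"twist":[0,0,0],"jaw":0},{"delta_pos":[-0.2,4.1,0.1],"twist":[0,0,0],"jaw":0}]'
```

```text
time_s: 3.83
eef_pos: [475.2, -401.5, 70.5]
ee_rot: [-0.532, 0.532, 0.466, -0.466]
force: [-0.4, -0.0, 1.7]
grip_width: 0.004
```

```bash
python3 -m handwheel '[{"delta_pos":[0,0.05,0],"twist":[0,0,0],"jaw":0},{"delta_pos":[0,0.1,0],"twist":[0,0,0],"jaw":0},{"delta_pos":[0,0.15,0],"twist":[0,0,0],"jaw":0},{"delta_pos":[0,0.15,0],"twist":[0,0,0],"jaw":0},{"delta_pos":[0,0.15,0],"twist":[0,0,0],"jaw":0},{"delta_pos":[0,0.1,0],"twist":[0,0,0],"jaw":0},{"delta_pos":[0,0,0],"twist":[0,0,0],"jaw":0},{"delta_pos":[0,-0.1,0],"twist":[0,0,0],"jaw":0},{"delta_pos":[0,-0.2,0],"twist":[0,0,0],"jaw":0},{"delta_pos":[0,-0.2,0],"twist":[0,0,0],"jaw":0}]'
python3 - <<'E'
import numpy as np
# arc: contact at rho from hinge; world rise/advance vs theta, tip on top surface 10mm above axis height
rho=222;h=10
for th in np.arange(0,1.25,.1):
    x=-rho*np.cos(th)+h*np.sin(th); z=rho*np.sin(th)+h*np.cos(th)
    print(round(th,2),'adv',round(x+rho,1),'rise',round(z-h,1))
E
```

```text
time_s: 4.67
eef_pos: [475.1, -401.3, 72.5]
ee_rot: [-0.532, 0.532, 0.466, -0.466]
force: [0.1, -0.5, 1.9]
grip_width: -0.004
0.0 adv 0.0 rise 0.0
0.1 adv 2.1 rise 22.1
0.2 adv 6.4 rise 43.9
0.3 adv 12.9 rise 65.2
0.4 adv 21.4 rise 85.7
0.5 adv 32.0 rise 105.2
0.6 adv 44.4 rise 123.6
0.7 adv 58.6 rise 140.7
0.8 adv 74.5 rise 156.2
0.9 adv 91.8 rise 170.1
1.0 adv 110.5 rise 182.2
1.1 adv 130.2 rise 192.4
1.2 adv 150.9 rise 200.5
```

```bash
python3 -m handwheel '[{"delta_pos":[0,-0.4,-0.1],"twist":[0,0,0],"jaw":0},{"delta_pos":[0,-0.8,-0.2],"twist":[0,0,0],"jaw":0},{"delta_pos":[0,-1.2,-0.3],"twist":[0,0,0],"jaw":0},{"delta_pos":[0,-1.6,-0.42],"twist":[0,0,0],"jaw":0},{"delta_pos":[0,-2.0,-0.55],"twist":[0,0,0],"jaw":0},{"delta_pos":[0,-2.4,-0.68],"twist":[0,0,0],"jaw":0},{"delta_pos":[0,-2.8,-0.82],"twist":[0,0,0],"jaw":0},{"delta_pos":[0,-3.2,-0.95],"twist":[0,0,0],"jaw":0},{"delta_pos":[0,-3.6,-1.1],"twist":[0,0,0],"jaw":0},{"delta_pos":[0,-4.0,-1.25],"twist":[0,0,0],"jaw":0}]'
python3 - <<'E'
from h import *
c=cap('side','side2.png')
cv2.imwrite('pics/s2.png',cv2.resize(c['frame'][200:480,330:620,::-1],None,fx=2,fy=2))
go([475,-402,110])
E
```

```text
time_s: 5.5
eef_pos: [487.5, -403.0, 112.7]
ee_rot: [-0.532, 0.532, 0.466, -0.466]
force: [-0.4, -0.8, 1.7]
grip_width: 0.001
t 5.55 at [ 488.  -403.2  113.6] delta_cm [-0.06  0.36  1.31] twist [0. 0. 0.] F [-0.33  1.34  3.03] grip 0.001
```

View pics/s2.png

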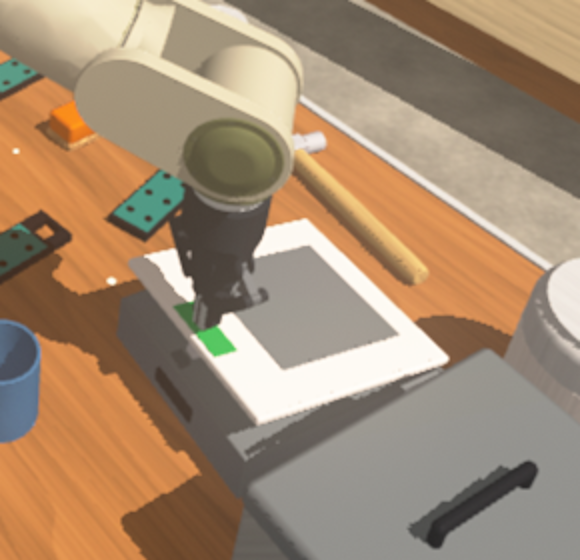

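```bash
cat > arc.py <<'E'
import numpy as np,sys
t0,t1,rho=map(float,sys.argv[1:4])
f=lambda t:np.array([-rho*np.cos(t)+10*np.sin(t),rho*np.sin(t)+10*np.cos(t)])
for t in np.linspace(t0,t1,11)[1:]:
    a=(f(t)-f(t0))/10; print(round(t,3),'dy %.2f dz %.2f'%(-a[1],-a[0]))
E
python3 arc.py .17 .46 222; python3 arc.py .46 .75 222;python3 arc.py .75 1.0 222;python3 arc.py 1.0 1.2 222
```

```text
0.199 dy -0.63 dz -0.15
0.228 dy -1.25 dz -0.31
0.257 dy -1.87 dz -0.49
0.286 dy -2.48 dz -0.69
0.315 dy -3.09 dz -0.91
0.344 dy -3.69 dz -1.15
0.373 dy -4.28 dz -1.40
0.402 dy -4.86 dz -1.67
0.431 dy -5.44 dz -1.96
0.46 dy -6.01 dz -2.26
0.489 dy -0.56 dz -0.32
0.518 dy -1.11 dz -0.66
0.547 dy -1.65 dz -1.01
0.576 dy -2.18 dz -1.38
0.605 dy -2.70 dz -1.76
0.634 dy -3.20 dz -2.16
0.663 dy -3.70 dz -2.57
0.692 dy -4.18 dz -2.99
0.721 dy -4.65 dz -3.43
0.75 dy -5.11 dz -3.89
0.775 dy -0.38 dz -0.40
0.8 dy -0.76 dz -0.81
0.825 dy -1.12 dz -1.23
0.85 dy -1.47 dz -1.66
0.875 dy -1.82 dz -2.10
0.9 dy -2.15 dz -2.55
0.925 dy -2.47 dz -3.00
0.95 dy -2.78 dz -3.46
0.975 dy -3.07 dz -3.93
1.0 dy -3.36 dz -4.41
1.02 dy -0.22 dz -0.39
1.04 dy -0.43 dz -0.78
1.06 dy -0.63 dz -1.17
1.08 dy -0.83 dz -1.57
1.1 dy -1.02 dz -1.97
1.12 dy -1.20 dz -2.38
1.14 dy -1.37 dz -2.79
1.16 dy -1.53 dz -3.20
1.18 dy -1.69 dz -3.62
1.2 dy -1.83 dz -4.04
```

```bash
python3 -m handwheel '[{"delta_pos":[0,-0.55,-0.15],"twist":[0,0,0],"jaw":0},{"delta_pos":[0,-1.2,-0.31],"twist":[0,0,0],"jaw":0},{"delta_pos":[0,-1.85,-0.49],"twist":[0,0,0],"jaw":0},{"delta_pos":[0,-2.48,-0.69],"twist":[0,0,0],"jaw":0},{"delta_pos":[0,-3.1,-0.91],"twist":[0,0,0],"jaw":0},{"delta_pos":[0,-3.7,-1.15],"twist":[0,0,0],"jaw":0},{"delta_pos":[0,-4.3,-1.4],"twist":[0,0,0],"jaw":0},{"delta_pos":[0,-4.85,-1.67],"twist":[0,0,0],"jaw":0},{"delta_pos":[0,-5.45,-1.96],"twist":[0,0,0],"jaw":0},{"delta_pos":[0,-6.0,-2.26],"twist":[0,0,0],"jaw":0}]'; python3 -c "
from h import *
cap('side','side3.png')
go([475,-402,110])"
```

```text
time_s: 6.38
eef_pos: [510.0, -406.0, 172.9]
ee_rot: [0.532, -0.532, -0.466, 0.466]
force: [-0.4, 0.4, 1.6]
grip_width: -0.001
t 6.43 at [ 510.7 -406.2  174. ] delta_cm [-0.05  6.4   3.61] twist [0. 0. 0.] F [0.88 0.55 2.02] grip 0.002
```

View pics/side3.png

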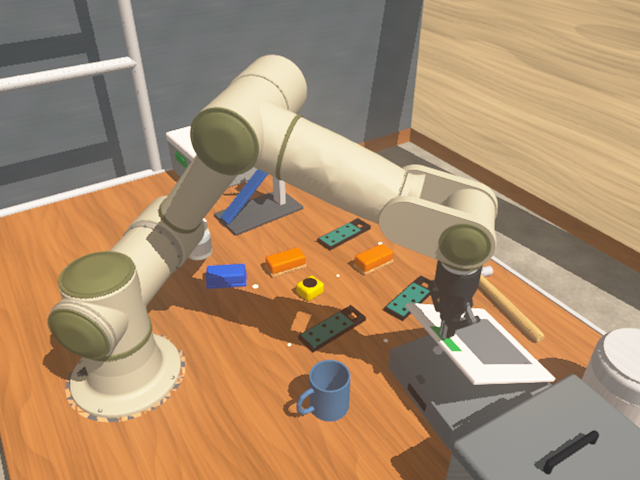

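```bash
python3 -m handwheel '[{"delta_pos":[0,-0.5,-0.3],"twist":[0,0,0],"jaw":0},{"delta_pos":[0,-1.05,-0.64],"twist":[0,0,0],"jaw":0},{"delta_pos":[0,-1.6,-1.0],"twist":[0,0,0],"jaw":0},{"delta_pos":[0,-2.15,-1.38],"twist":[0,0,0],"jaw":0},{"delta_pos":[0,-2.7,-1.76],"twist":[0,0,0],"jaw":0},{"delta_pos":[0,-3.2,-2.16],"twist":[0,0,0],"jaw":0},{"delta_pos":[0,-3.7,-2.57],"twist":[0,0,0],"jaw":0},{"delta_pos":[0,-4.18,-3.0],"twist":[0,0,0],"jaw":0},{"delta_pos":[0,-4.65,-3.43],"twist":[0,0,0],"jaw":0},{"delta_pos":[0,-5.1,-3.9],"twist":[0,0,0],"jaw":0}]'; python3 -m handwheel '[{"delta_pos":[0,-0.38,-0.4],"twist":[0,0,0],"jaw":0},{"delta_pos":[0,-0.76,-0.81],"twist":[0,0,0],"jaw":0},{"delta_pos":[0,-1.12,-1.23],"twist":[0,0,0],"jaw":0},{"delta_pos":[0,-1.47,-1.66],"twist":[0,0,0],"jaw":0},{"delta_pos":[0,-1.82,-2.1],"twist":[0,0,0],"jaw":0},{"delta_pos":[0,-2.15,-2.55],"twist":[0,0,0],"jaw":0},{"delta_pos":[0,-2.47,-3.0],"twist":[0,0,0],"jaw":0},{"delta_pos":[0,-2.78,-3.46],"twist":[0,0,0],"jaw":0},{"delta_pos":[0,-3.07,-3.93],"twist":[0,0,0],"jaw":0},{"delta_pos":[0,-3.36,-4.41],"twist":[0,0,0],"jaw":0}]';python3 -c "
from h import *
cap('side','side4.png')
go([475,-402,110])"
```

```text
time_s: 7.27
eef_pos: [548.9, -411.1, 223.8]
ee_rot: [-0.532, 0.532, 0.466, -0.466]
force: [-0.3, 0.2, 1.1]
grip_width: -0.002
time_s: 8.1
eef_pos: [592.5, -416.9, 257.0]
ee_rot: [0.532, -0.532, -0.466, 0.466]
force: [0.6, 0.2, 0.7]
grip_width: -0.001
t 8.15 at [ 593.2 -416.9  257.4] delta_cm [-0.08 14.73 11.93] twist [0. 0. 0.] F [0.86 0.68 0.37] grip -0.002
```

View pics/side4.png

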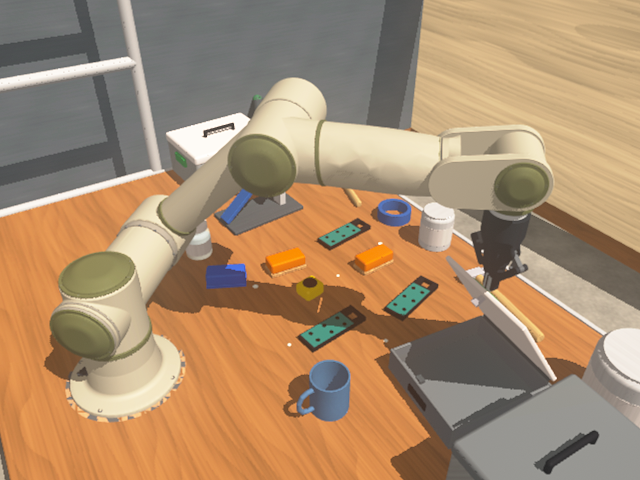

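```bash
python3 -m handwheel '[{"delta_pos":[0,-0.22,-0.39],"twist":[0,0,0],"jaw":0},{"delta_pos":[0,-0.43,-0.78],"twist":[0,0,0],"jaw":0},{"delta_pos":[0,-0.63,-1.17],"twist":[0,0,0],"jaw":0},{"delta_pos":[0,-0.83,-1.57],"twist":[0,0,0],"jaw":0},{"delta_pos":[0,-1.02,-1.97],"twist":[0,0,0],"jaw":0},{"delta_pos":[0,-1.2,-2.38],"twist":[0,0,0],"jaw":0},{"delta_pos":[0,-1.4,-2.8],"twist":[0,0,0],"jaw":0},{"delta_pos":[0,-1.55,-3.2],"twist":[0,0,0],"jaw":0},{"delta_pos":[0,-1.7,-3.6],"twist":[0,0,0],"jaw":0},{"delta_pos":[0,-1.85,-4.0],"twist":[0,0,0],"jaw":0}]';python3 -c "
from h import *
cap('side','side5.png')
go([475,-402,110])"
```

```text
time_s: 8.98
eef_pos: [632.0, -422.2, 275.3]
ee_rot: [0.532, -0.532, -0.466, 0.466]
force: [0.7, -0.0, 1.0]
grip_width: -0.001
t 9.03 at [ 632.5 -422.1  275.2] delta_cm [-0.09 16.52 15.87] twist [0. 0. 0.] F [ 0.86 -0.1   0.38] grip -0.004
```

View pics/side5.png

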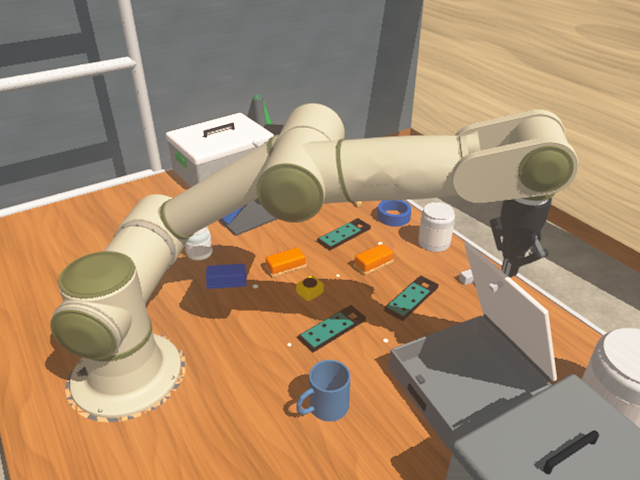

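```bash
python3 -m handwheel '[{"delta_pos":[0,-1,-0.2],"twist":[0,0,0],"jaw":0},{"delta_pos":[0,-2,-0.3],"twist":[0,0,0],"jaw":0},{"delta_pos":[0,-3.5,-0.3],"twist":[0,0,0],"jaw":0},{"delta_pos":[0,-5,-0.3],"twist":[0,0,0],"jaw":0},{"delta_pos":[0,-7,0],"twist":[0,0,0],"jaw":0},{"delta_pos":[0,-8,0],"twist":[0,0,0],"jaw":0},{"delta_pos":[0,-8,2],"twist":[0,0,0],"jaw":0},{"delta_pos":[0,-8,4],"twist":[0,0,0],"jaw":0},{"delta_pos":[0,-8,8],"twist":[0,0,0],"jaw":0},{"delta_pos":[0,-8,11],"twist":[0,0,0],"jaw":0}]';python3 -c "
from h import *
cap('side','side6.png')
import m
m.measure('top')
go([420.7,-131.5,250],down(np.pi/2+.107))"
```

```text
time_s: 9.87
eef_pos: [538.1, -411.4, 355.8]
ee_rot: [-0.532, 0.532, 0.466, -0.466]
force: [0.9, -1.7, 0.8]
grip_width: -0.001
teal px 262.0 200.0 n 1035 rect [660.2 159.9] 122.0 51.5 ang 0.133 medW [659.  159.8  12.6] z90 15.9
teal px 391.0 204.0 n 1056 rect [ 644.  -155.6] 121.6 52.3 ang 0.275 medW [ 643.4 -155.4   12. ] z90 15.1
teal px 385.0 291.0 n 803 rect [ 422.3 -131.8] 118.3 50.6 ang 0.107 medW [ 435.6 -135.2   12.1] z90 15.1
orange px 324.0 195.0 n 785 rect [663.    7.4] 96.7 47.3 ang 0.03 medW [662.1   7.5  39.5] z90 42.7
orange px 276.0 281.0 n 835 rect [461.1 124.7] 97.2 47.7 ang -0.11 medW [459.6 124.7  39.5] z90 42.8
green px 63.0 128.0 n 957 rect [831.6 620.9] 95.4 70.0 ang 1.086 medW [811.1 591.8 133.5] z90 137.5
green px 25.0 311.0 n 70 rect [403.  696.4] 80.3 4.7 ang -1.533 medW [403.5 677.9 105.6] z90 108.5
yellow px 327.0 281.0 n 240 rect [459.7   4.9] 52.3 47.3 ang 0.146 medW [457.9   4.7  32.8] z90 36.2
t 9.97 at [ 534.3 -409.9  355.2] delta_cm [26.   10.74 14.94] twist [-0.006 -0.242  0.006] F [0.42 0.27 0.79] grip 0.001
```

View pics/side6.png

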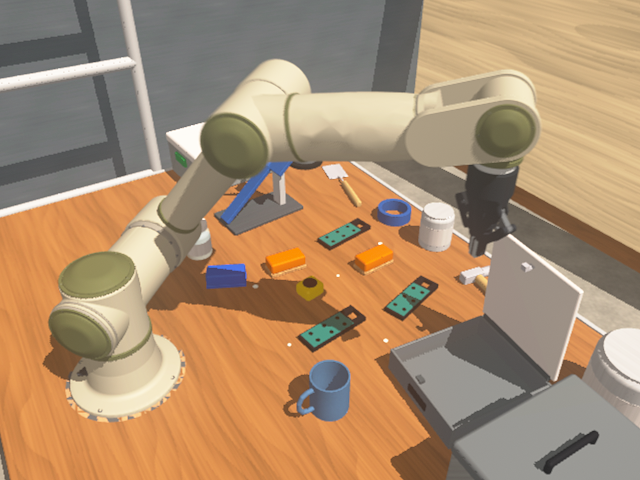

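```bash
cat > plates.py <<'E'
from h import *
from m import comps,planepts,rect
def plates(c,verbose=True):
    f=c['frame']; hsv=cv2.cvtColor(f,cv2.COLOR_RGB2HSV)
    fi=f.astype(int); sat=(fi.max(2)-fi.min(2))
    teal=cv2.inRange(hsv,(75,80,40),(95,255,255))>0
    dark=(fi.max(2)<75)&(sat<35)
    m=(teal|dark).astype(np.uint8)
    out=[]
    n,l,s,_=cv2.connectedComponentsWithStats(m)
    for t in comps(c,(75,80,40),(95,255,255)):
        labs=np.bincount(l[t&(m>0)]).argmax()
        mm=l==labs
        x,w,h,a=rect(c,t,12); X,Wd,H,A=rect(c,mm,12)
        ax=np.array([np.cos(A),np.sin(A)]);
        if np.dot(X-x,ax)<0: ax=-ax
        out.append((X,x,ax))
        print('teal',x.round(1),round(w,1),round(a,3),'full',X.round(1),round(Wd,1),round(H,1),round(A,3),'off',np.dot(X-x,ax).round(1),'hole',(X+62*ax).round(1))
    return out
if __name__=='__main__':
    c=np.load('last_top.npz'); plates(c)
    cv2.imwrite('pics/pl.png',cv2.resize(c['frame'][150:330,240:420,::-1],None,fx=3.3,fy=3.3,interpolation=cv2.INTER_CUBIC))
E
python3 plates.py
```

```text
teal [660.2 159.9] 122.0 0.133 full [674.2 162. ] 160.2 53.6 0.137 off 14.1 hole [735.6 170.4]
teal [ 644.  -155.6] 121.6 0.275 full [ 658.6 -151.2] 157.9 55.8 0.275 off 15.2 hole [ 718.2 -134.4]
teal [ 422.3 -131.8] 118.3 0.107 full [ 437.7 -130.1] 154.3 54.7 0.103 off 15.5 hole [ 499.4 -123.7]
```

```bash
python3 -m handwheel '[{"delta_pos":[4,0,2],"twist":[0,0,0],"jaw":0},{"delta_pos":[8,0,5],"twist":[0,-0.08,0],"jaw":1},{"delta_pos":[12,3,7],"twist":[0,-0.16,0],"jaw":1},{"delta_pos":[16,6,10],"twist":[0,-0.24,0],"jaw":1},{"delta_pos":[20,8,13],"twist":[0,-0.24,0],"jaw":1},{"delta_pos":[24,10.5,16],"twist":[0,-0.24,0],"jaw":1},{"delta_pos":[26,10.5,16.5],"twist":[0,-0.24,0],"jaw":1},{"delta_pos":[26,10.5,16.5],"twist":[0,-0.24,0],"jaw":1},{"delta_pos":[26,10.5,16.5],"twist":[0,-0.24,0],"jaw":1},{"delta_pos":[26,10.5,16.5],"twist":[0,-0.24,0],"jaw":1}]';python3 -c "
from h import *
cap('wrist','w2.png')
go([404,-130,100],down(np.pi/2+.107))"
```

```text
time_s: 10.8
eef_pos: [410.2, -131.1, 252.5]
ee_rot: [-0.471, 0.473, 0.527, -0.526]
force: [0.2, -0.3, -0.2]
grip_width: 0.995
t 10.85 at [ 410.9 -132.2  252.9] delta_cm [ 0.33 15.29  0.7 ] twist [ 0.002  0.001 -0.002] F [-0.07 -0.71  0.38] grip 0.996
```

View pics/w2.png

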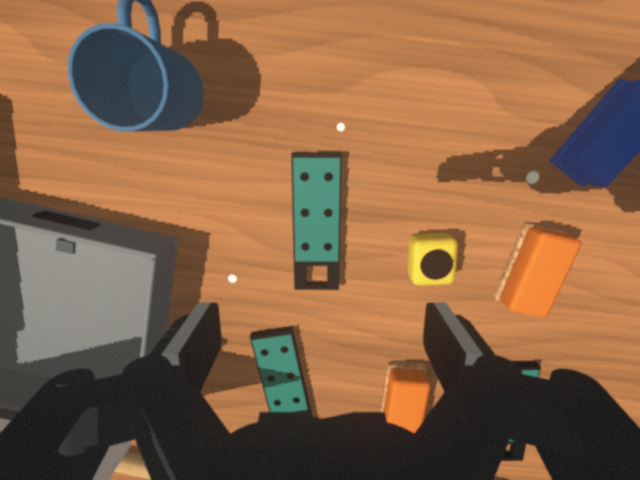

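View pics/pl.png

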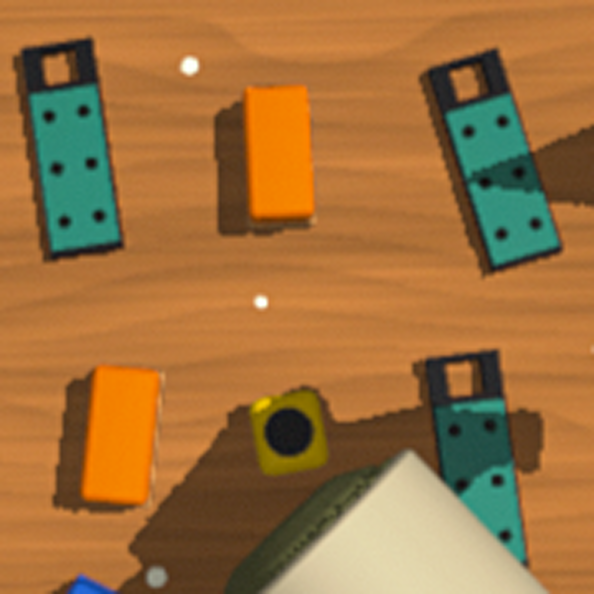

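```bash
python3 -c "
from h import *
from m import comps,rect
c=np.load('last_wrist.npz')
for m in comps(c,(75,80,40),(95,255,255)):
    print(rect(c,m,12))
Rm=cv2.Rodrigues(np.asarray(c['rvec'],float))[0]; o=-Rm.T@np.asarray(c['tvec'],float).ravel()
s,p,r=st(); print('cam in tool',r.inv().apply(o-p))
go([433,-130,30],down(np.pi/2+.107))
"
```

```text
(array([ 423.39736938, -135.99163818]), 118.07376098632812, 50.211116790771484, np.float64(0.10590414608020216))
(array([ 647.70056152, -159.6343689 ]), 120.11761474609375, 50.82320022583008, np.float64(0.2801960385562261))
(array([606.04998779, 162.96626282]), 23.870803833007812, 11.074167251586914, np.float64(1.4922631683578769))
cam in tool [   1.56582079 -142.52169021   77.33376355]
t 10.85 at [ 410.9 -132.2  252.9] delta_cm [ 0.03 22.3  -2.17] twist [ 0.002  0.001 -0.002] F [-0.07 -0.71  0.38] grip 0.996
```

```bash
python3 -m handwheel '[{"delta_pos":[0,4,-0.8],"twist":[0,0,0],"jaw":1},{"delta_pos":[-0.1,8,-1.6],"twist":[0,0,0],"jaw":1},{"delta_pos":[-0.3,12,-2.2],"twist":[0,0,0],"jaw":1},{"delta_pos":[-0.3,15,-2.2],"twist":[0,0,0],"jaw":1},{"delta_pos":[-0.3,18,-2.2],"twist":[0,0,0],"jaw":1},{"delta_pos":[-0.3,21,-2.2],"twist":[0,0,0],"jaw":1},{"delta_pos":[-0.3,23,-2.2],"twist":[0,0,0],"jaw":1},{"delta_pos":[-0.3,24,-2.2],"twist":[0,0,0],"jaw":1},{"delta_pos":[-0.3,24.7,-2.2],"twist":[0,0,0],"jaw":1},{"delta_pos":[-0.3,24.7,-2.2],"twist":[0,0,0],"jaw":1}]';python3 -c "
from h import *
from m import comps,rect
go([433,-133.5,0],down(np.pi/2+.107))
for n in ('wrist','side','top'):
    c=cap(n,n+'7.png')
    for m in comps(c,(75,80,40),(95,255,255)): print(n,rect(c,m,12))
"
```

```text
time_s: 11.68
eef_pos: [432.8, -133.1, 4.1]
ee_rot: [0.473, -0.473, -0.526, 0.526]
force: [0.4, -0.7, 0.2]
grip_width: 0.998
t 11.68 at [ 432.8 -133.1    4.1] delta_cm [-0.05  0.41 -0.02] twist [-0. -0. -0.] F [ 0.36 -0.74  0.2 ] grip 0.998
wrist (array([ 423.47711182, -135.6749115 ]), 119.39154815673828, 50.871639251708984, np.float64(0.10590249824927755))
side (array([ 645.73620605, -160.44384766]), 117.15943908691406, 49.17859649658203, np.float64(0.2767488095517139))
side (array([ 453.1076355 , -122.22983551]), 47.51862335205078, 43.136566162109375, np.float64(0.4760322218159616))
side (array([ 389.67807007, -140.27593994]), 51.98194122314453, 48.95439529418945, np.float64(0.10001362490073196))
top (array([660.2555542 , 159.93658447]), 121.84089660644531, 51.450164794921875, np.float64(0.13312558890579806))
top (array([ 643.97229004, -155.5970459 ]), 121.60804748535156, 52.273582458496094, np.float64(0.27523848096325954))
```

View pics/wrist7.png

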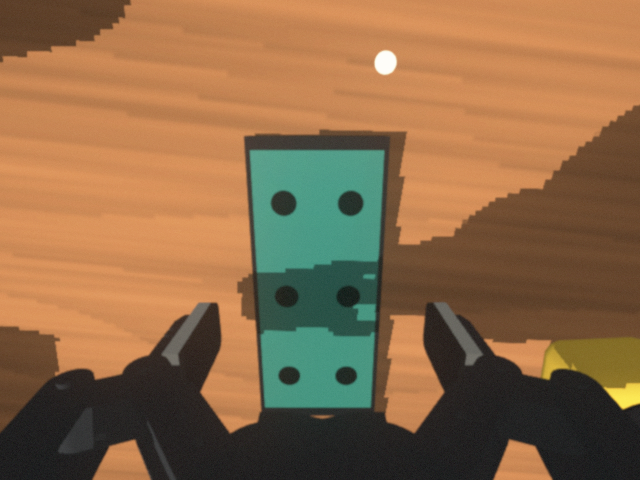

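```bash
python3 -m handwheel '[{"delta_pos":[0,0.3,0],"twist":[0,0,0],"jaw":1},{"delta_pos":[0,0.5,0],"twist":[0,0,0],"jaw":0.8},{"delta_pos":[0,0.5,0],"twist":[0,0,0],"jaw":0.6},{"delta_pos":[0,0.5,0],"twist":[0,0,0],"jaw":0.4},{"delta_pos":[0,0.5,0],"twist":[0,0,0],"jaw":0.3},{"delta_pos":[0,0.5,0],"twist":[0,0,0],"jaw":0.3},{"delta_pos":[0,0.5,0],"twist":[0,0,0],"jaw":0.3},{"delta_pos":[0,0.5,0],"twist":[0,0,0],"jaw":0.3},{"delta_pos":[0,0.5,0],"twist":[0,0,0],"jaw":0.3},{"delta_pos":[0,0.5,0],"twist":[0,0,0],"jaw":0.3}]' 80;python3 -c "
from h import *
from m import comps,rect
go([433,-133.5,0],down(np.pi/2+.107))
for n in ('wrist',):
    c=cap(n,n+'8.png')
    for m in comps(c,(75,80,40),(95,255,255)): print(n,rect(c,m,12))
"
```

```text
time_s: 12.67
eef_pos: [432.4, -132.3, 0.3]
ee_rot: [-0.472, 0.473, 0.526, -0.526]
force: [-2.7, 0.5, 11.0]
grip_width: 0.607
t 12.67 at [ 4.324e+02 -1.323e+02  3.000e-01] delta_cm [-0.12  0.03 -0.05] twist [ 0.001  0.    -0.001] F [-2.68  0.5  10.97] grip 0.607
wrist (array([ 423.1796875 , -132.81446838]), 119.73136138916016, 51.17046356201172, np.float64(0.1061787263109677))
```

View pics/wrist8.png

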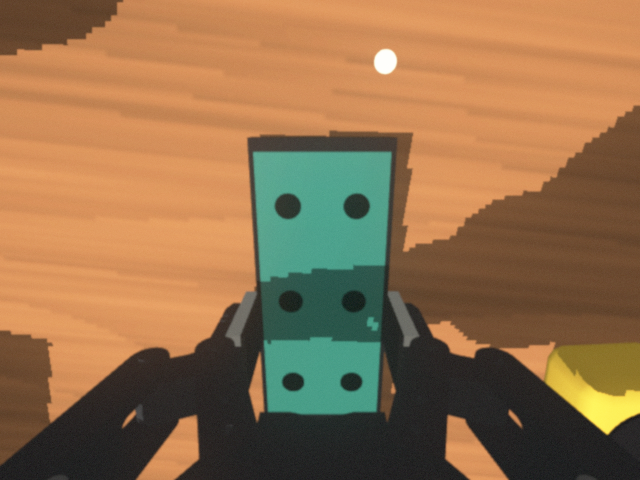

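```bash
python3 -m handwheel '[{"delta_pos":[0,-2,0],"twist":[0,0,0],"jaw":0.3},{"delta_pos":[0,-6,0],"twist":[0,0,0],"jaw":0.3},{"delta_pos":[0,-10,0],"twist":[0,0,0],"jaw":0.3},{"delta_pos":[0,-14,0],"twist":[0,0,0],"jaw":0.3},{"delta_pos":[0,-18,0],"twist":[0,0,0],"jaw":0.3},{"delta_pos":[2,-21,0],"twist":[0,0,0],"jaw":0.3},{"delta_pos":[4,-24,0],"twist":[0,0.02,0],"jaw":0.3},{"delta_pos":[7,-28,-1],"twist":[0,0.05,0],"jaw":0.3},{"delta_pos":[10,-28,-3],"twist":[0,0.05,0],"jaw":0.3},{"delta_pos":[13,-28,-5],"twist":[0,0.05,0],"jaw":0.3}]' 80;python3 -c "
from h import *
go([560,270,280],down(np.pi/2+.058))
"
```

```text
time_s: 13.55
eef_pos: [468.8, 3.9, 282.5]
ee_rot: [-0.484, 0.488, 0.515, -0.513]
force: [1.3, -0.9, -1.9]
grip_width: 0.602
t 13.55 at [468.8   3.9 282.5] delta_cm [ 26.06   0.27 -10.6 ] twist [ 0.005 -0.002 -0.002] F [ 1.28 -0.93 -1.92] grip 0.602
```

```bash
python3 -m handwheel '[{"delta_pos":[3,0,-1],"twist":[0,0,0],"jaw":0.3},{"delta_pos":[7,0,-3],"twist":[0,0,0],"jaw":0.3},{"delta_pos":[11,0,-5],"twist":[0,0,0],"jaw":0.3},{"delta_pos":[15,0,-7],"twist":[0,0,0],"jaw":0.3},{"delta_pos":[19,0,-9],"twist":[0,0,0],"jaw":0.3},{"delta_pos":[23,0,-10.5],"twist":[0,0,0],"jaw":0.3},{"delta_pos":[26,0,-10.5],"twist":[0,0,0],"jaw":0.3},{"delta_pos":[26,0,-10.5],"twist":[0,0,0],"jaw":0.3},{"delta_pos":[26,0,-10.5],"twist":[0,0,0],"jaw":0.3},{"delta_pos":[26,0,-10.5],"twist":[0,0,0],"jaw":0.3}]' 80;python3 -c "
from h import *
go([560,270,280],down(np.pi/2+.058))
c=cap('wrist','w9.png');cap('side','s9.png')
"
```

```text
time_s: 14.38
eef_pos: [557.7, 267.7, 279.1]
ee_rot: [0.486, -0.485, -0.514, 0.515]
force: [0.2, -0.7, -2.1]
grip_width: 0.606
t 14.38 at [557.7 267.7 279.1] delta_cm [ 0.22 -0.09 -0.24] twist [-0.001 -0.001 -0.001] F [ 0.15 -0.69 -2.15] grip 0.606
```

View pics/w9.png

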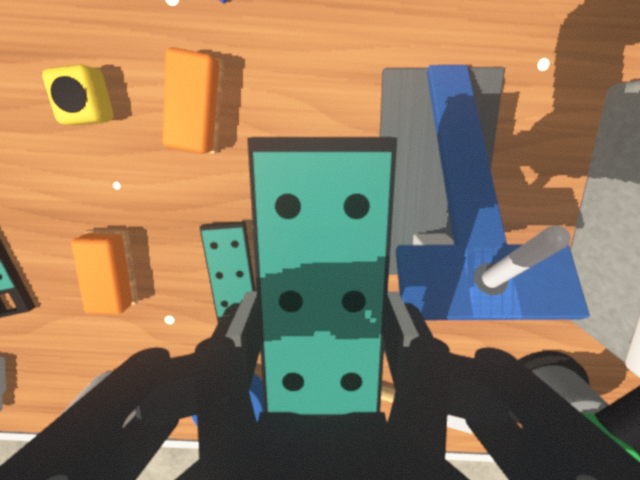

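View pics/s9.png

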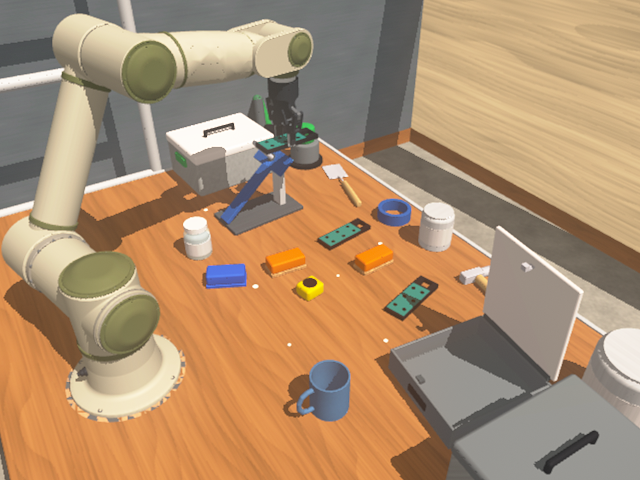

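```bash
python3 -c "
from h import *
c=np.load('last_wrist.npz')
cv2.imwrite('pics/w9z.png',cv2.resize(c['frame'][210:340,380:600,::-1],None,fx=3.6,fy=3.6,interpolation=cv2.INTER_CUBIC))
"
```

```text
(no output)
```

View pics/w9z.png

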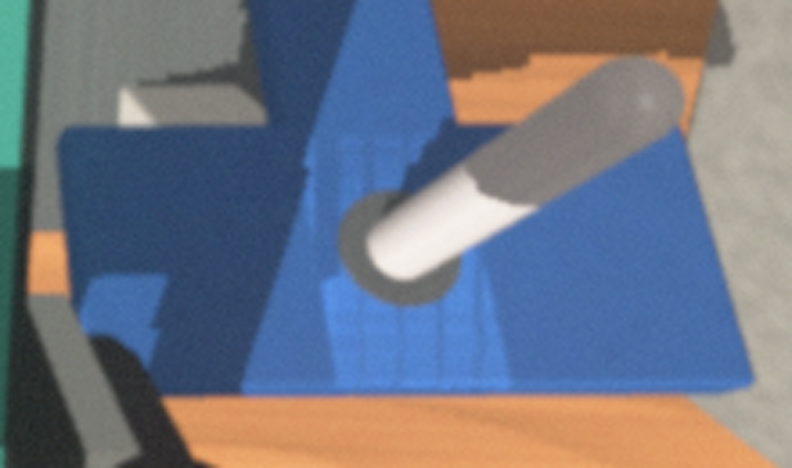

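```bash
cat > pegfit.py <<'E'
from h import *
from scipy.optimize import least_squares
def pegR(psi,el=np.deg2rad(50)):
    ce,se=np.cos(el),np.sin(el);cp,sp=np.cos(psi),np.sin(psi)
    z=np.array([-ce*cp,-ce*sp,se]);x=np.array([se*cp,se*sp,ce]);return np.stack([x,np.cross(z,x),z],1)
def fit(views):
    def res(p):
        out=[]
        for c,obj,px in views:
            W=obj@pegR(p[3]).T+p[:3]
            K=np.array([[c['fx'],0,c['cx']],[0,c['fy'],c['cy']],[0,0,1.]])
            uv=cv2.projectPoints(W,np.asarray(c['rvec'],float),np.asarray(c['tvec'],float),K,None)[0].reshape(-1,2)
            out.append((uv-px).ravel())
        return np.concatenate(out)
    s=least_squares(res,[586,402,170,.06],loss='soft_l1'); return s.x,res(s.x).reshape(-1,2)
if __name__=='__main__':
    c=np.load('last_wrist.npz')
    obj=np.array([[-30,-70,0],[-30,70,0],[30,70,0],[0,0,83],[0,0,2]],float)
    px=np.array([[60,128],[685,130],[752,380],[640,103],[398,250]],float)/3.6+[380,210]
    p,r=fit([(c,obj,px)]);print(p.round(3));print(r.round(2))
E
python3 pegfit.py
```

```text
[5.85567e+02 4.00565e+02 1.71323e+02 4.40000e-02]
[[ 0.48 -2.57]
 [-0.78 -0.8 ]
 [ 1.5   4.59]
 [-1.15  0.54]
 [ 0.37 -0.19]]
```

```bash
cat > peg.py <<'E'
from h import *
from pegfit import pegR
PB=np.array([585.6,401,170]);PSI=.052
RP=pegR(PSI);RT=np.stack([RP[:,1],-RP[:,2],-RP[:,0]],1)
def target(s,yoff=0,hz=68,hy=5.7,hx=0):
    return PB+RP@np.array([0,yoff,s])-RT@np.array([hx,-hy,-hz])
E
python3 -c "
from peg import *
print(target(130,-130),target(130),target(7)); go(target(130,-130),RT)"
```

```text
[460.54584152 264.31535797 221.50976682] [453.78888761 394.13963757 221.50976682] [532.74489468 398.24905456 127.28630032]
t 14.48 at [558.  266.9 279.6] delta_cm [0.29 5.81 9.74] twist [-0.698  0.004  0.001] F [ 0.85 -0.17 -1.43] grip 0.599
```

```bash
python3 -m handwheel '[{"delta_pos":[0,0.5,1.5],"twist":[-0.11,0,0],"jaw":0.3},{"delta_pos":[0,1.5,3],"twist":[-0.22,0,0],"jaw":0.3},{"delta_pos":[0.1,2.5,4.5],"twist":[-0.33,0,0],"jaw":0.3},{"delta_pos":[0.2,3.5,6],"twist":[-0.44,0,0],"jaw":0.3},{"delta_pos":[0.3,4.5,7.5],"twist":[-0.55,0,0],"jaw":0.3},{"delta_pos":[0.3,5.5,9],"twist":[-0.65,0,0],"jaw":0.3},{"delta_pos":[0.3,5.8,9.7],"twist":[-0.698,0.004,0],"jaw":0.3},{"delta_pos":[0.3,5.8,9.7],"twist":[-0.698,0.004,0],"jaw":0.3},{"delta_pos":[0.3,5.8,9.7],"twist":[-0.698,0.004,0],"jaw":0.3},{"delta_pos":[0.3,5.8,9.7],"twist":[-0.698,0.004,0],"jaw":0.3}]' 80;python3 -c "
from peg import *
go(target(130),RT)"
```

```text
time_s: 15.32
eef_pos: [462.2, 265.0, 222.8]
ee_rot: [-0.291, 0.624, 0.658, -0.306]
force: [1.1, 0.1, -0.7]
grip_width: 0.604
t 15.32 at [462.2 265.  222.8] delta_cm [12.94  0.    0.23] twist [ 0.001 -0.001  0.001] F [ 1.12  0.1  -0.75] grip 0.604
```

```bash
python3 -m handwheel '[{"delta_pos":[2,0,0.2],"twist":[0,0,0],"jaw":0.3},{"delta_pos":[5,0,0.2],"twist":[0,0,0],"jaw":0.3},{"delta_pos":[8,0,0.2],"twist":[0,0,0],"jaw":0.3},{"delta_pos":[11,0,0.2],"twist":[0,0,0],"jaw":0.3},{"delta_pos":[12.9,0,0.2],"twist":[0,0,0],"jaw":0.3},{"delta_pos":[12.9,0,0.2],"twist":[0,0,0],"jaw":0.3},{"delta_pos":[12.9,0,0.2],"twist":[0,0,0],"jaw":0.3},{"delta_pos":[12.9,0,0.2],"twist":[0,0,0],"jaw":0.3},{"delta_pos":[12.9,0,0.2],"twist":[0,0,0],"jaw":0.3},{"delta_pos":[12.9,0,0.2],"twist":[0,0,0],"jaw":0.3}]' 80;python3 -c "
from peg import *
go(target(100),RT)
for n in ('side','top','wrist'):
    c=cap(n,n+'10.png')
cs=np.load('last_side.npz');ct=np.load('last_top.npz')
a=cv2.resize(cs['frame'][90:190,200:320,::-1],None,fx=3.3,fy=3.3,interpolation=cv2.INTER_CUBIC)
b=cv2.resize(ct['frame'][190:290,80:200,::-1],None,fx=3.3,fy=3.3,interpolation=cv2.INTER_CUBIC)
cv2.imwrite('pics/ap1.png',np.hstack([a,b]))
"
```

```text
time_s: 16.15
eef_pos: [453.0, 393.3, 220.6]
ee_rot: [-0.291, 0.624, 0.658, -0.306]
force: [0.2, 0.1, -0.6]
grip_width: 0.599
t 16.15 at [453.  393.3 220.6] delta_cm [ 0.07  2.99 -0.12] twist [-0.    -0.001  0.001] F [ 0.23  0.13 -0.63] grip 0.599
```

View pics/ap1.png

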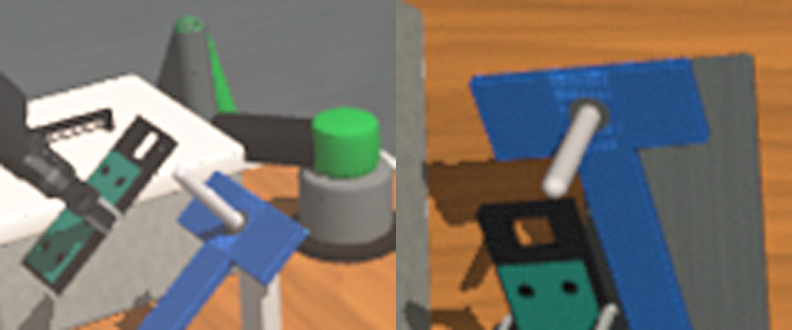

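View pics/wrist10.png

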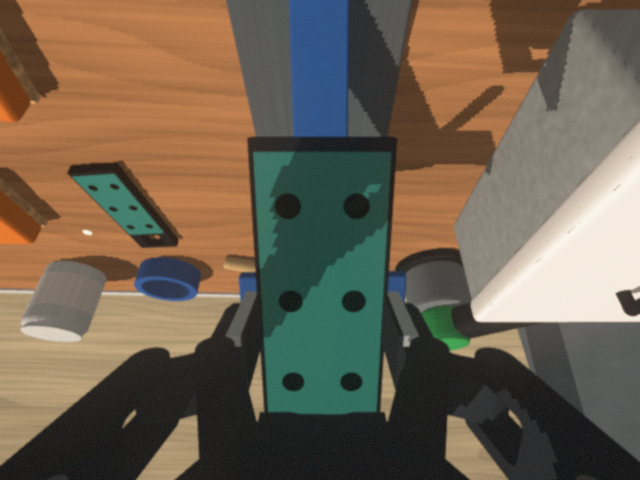

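```bash
python3 -m handwheel '[{"delta_pos":[0.05,1,-0.1],"twist":[0,0,0],"jaw":0.3},{"delta_pos":[0.05,2,-0.1],"twist":[0,0,0],"jaw":0.3},{"delta_pos":[0.05,3,-0.1],"twist":[0,0,0],"jaw":0.3},{"delta_pos":[0.05,4,-0.1],"twist":[0,0,0],"jaw":0.3},{"delta_pos":[0.05,5,-0.1],"twist":[0,0,0],"jaw":0.3},{"delta_pos":[0.05,6,-0.1],"twist":[0,0,0],"jaw":0.3},{"delta_pos":[0.05,7,-0.1],"twist":[0,0,0],"jaw":0.3},{"delta_pos":[0.05,7,-0.1],"twist":[0,0,0],"jaw":0.3},{"delta_pos":[0.05,7,-0.1],"twist":[0,0,0],"jaw":0.3},{"delta_pos":[0.05,7,-0.1],"twist":[0,0,0],"jaw":0.3}]' 80;python3 -c "
from peg import *
go(target(7),RT)
for n in ('side','top'):
    c=cap(n,n+'11.png')
cs=np.load('last_side.npz');ct=np.load('last_top.npz')
a=cv2.resize(cs['frame'][90:190,200:320,::-1],None,fx=3.3,fy=3.3,interpolation=cv2.INTER_CUBIC)
b=cv2.resize(ct['frame'][190:290,80:200,::-1],None,fx=3.3,fy=3.3,interpolation=cv2.INTER_CUBIC)
cv2.imwrite('pics/ap2.png',np.hstack([a,b]))
"
```

```text
time_s: 17.13
eef_pos: [498.1, 397.3, 167.6]
ee_rot: [-0.291, 0.623, 0.658, -0.306]
force: [-0.1, -0.6, -1.8]
grip_width: 0.601
t 17.13 at [498.1 397.3 167.6] delta_cm [-0.1   5.31 -0.06] twist [0.    0.    0.002] F [-0.07 -0.56 -1.8 ] grip 0.601
```

View pics/ap2.png

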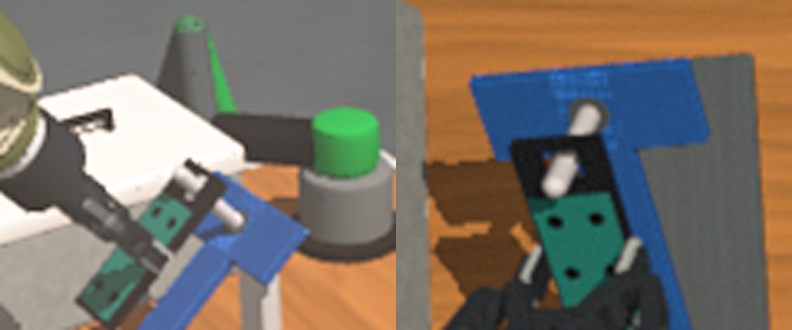

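Peg is through the hole in both views with no side force. Push right down.

```bash
python3 -m handwheel '[{"delta_pos":[0,1,0],"twist":[0,0,0],"jaw":0.3},{"delta_pos":[0,2,0],"twist":[0,0,0],"jaw":0.3},{"delta_pos":[0,3,0],"twist":[0,0,0],"jaw":0.3},{"delta_pos":[0,4,0],"twist":[0,0,0],"jaw":0.3},{"delta_pos":[0,4.6,0],"twist":[0,0,0],"jaw":0.3},{"delta_pos":[0,5,0],"twist":[0,0,0],"jaw":0.3},{"delta_pos":[0,5.2,0],"twist":[0,0,0],"jaw":0.3},{"delta_pos":[0,5.3,0],"twist":[0,0,0],"jaw":0.3},{"delta_pos":[0,5.3,0],"twist":[0,0,0],"jaw":0.3},{"delta_pos":[0,5.3,0],"twist":[0,0,0],"jaw":0.3}]' 80;python3 -c "
from peg import *
go(target(7),RT)
for n in ('side','top'):
    c=cap(n,n+'11.png')
cs=np.load('last_side.npz');ct=np.load('last_top.npz')
a=cv2.resize(cs['frame'][90:190,200:320,::-1],None,fx=3.3,fy=3.3,interpolation=cv2.INTER_CUBIC)
b=cv2.resize(ct['frame'][190:290,80:200,::-1],None,fx=3.3,fy=3.3,interpolation=cv2.INTER_CUBIC)
cv2.imwrite('pics/ap3.png',np.hstack([a,b]))
"
```

```text
time_s: 18.07
eef_pos: [532.1, 399.2, 127.1]
ee_rot: [-0.291, 0.623, 0.658, -0.306]
force: [0.3, 0.7, -0.8]
grip_width: 0.606
t 18.07 at [532.1 399.2 127.1] delta_cm [-0.1   0.02 -0.05] twist [0.    0.    0.002] F [ 0.31  0.71 -0.82] grip 0.606
```

View pics/ap3.png

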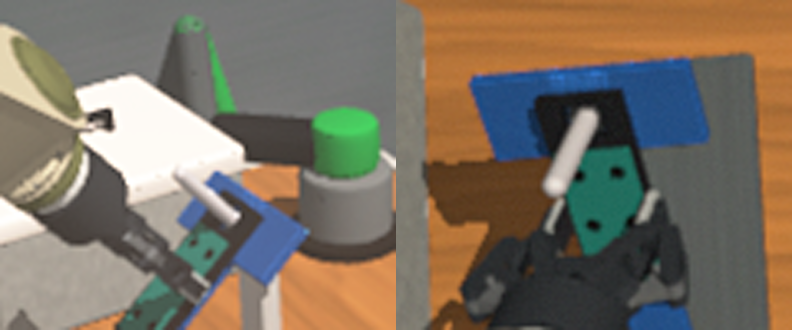

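```bash
python3 -m handwheel '[{"delta_pos":[0,0.05,0],"twist":[0,0,0],"jaw":0.3},{"delta_pos":[0,0.1,0],"twist":[0,0,0],"jaw":0.3},{"delta_pos":[0,0.15,0],"twist":[0,0,0],"jaw":0.3},{"delta_pos":[0,0.2,0],"twist":[0,0,0],"jaw":0.3},{"delta_pos":[0,0.2,0],"twist":[0,0,0],"jaw":0.3},{"delta_pos":[0,0.2,0],"twist":[0,0,0],"jaw":0.3},{"delta_pos":[0,0.2,0],"twist":[0,0,0],"jaw":0.3},{"delta_pos":[0,0.2,0],"twist":[0,0,0],"jaw":0.3},{"delta_pos":[0,0.2,0],"twist":[0,0,0],"jaw":0.3},{"delta_pos":[0,0.2,0],"twist":[0,0,0],"jaw":0.3}]' 80
```

```text
time_s: 19.0
eef_pos: [532.6, 399.3, 126.5]
ee_rot: [-0.291, 0.623, 0.658, -0.306]
force: [-16.8, -5.5, 11.4]
grip_width: 0.604
```

```bash
python3 -m handwheel '[{"delta_pos":[0,-0.1,0],"twist":[0,0,0],"jaw":0.5},{"delta_pos":[0,-0.1,0],"twist":[0,0,0],"jaw":0.7},{"delta_pos":[0,-0.1,0],"twist":[0,0,0],"jaw":0.85},{"delta_pos":[0,-0.1,0],"twist":[0,0,0],"jaw":0.85},{"delta_pos":[0,-0.6,0],"twist":[0,0,0],"jaw":0.9},{"delta_pos":[0,-2,0],"twist":[0,0,0],"jaw":0.9},{"delta_pos":[0,-5,0],"twist":[0,0,0],"jaw":1},{"delta_pos":[0,-9,0],"twist":[0,0,0],"jaw":1},{"delta_pos":[0,-12,0],"twist":[0,0,0],"jaw":1},{"delta_pos":[0,-14,0],"twist":[0,0,0],"jaw":1}]' 80;python3 -c "
from peg import *
go(target(7),RT)
for n in ('side','top','wrist'):
    c=cap(n,n+'12.png')
cs=np.load('last_side.npz');ct=np.load('last_top.npz')
a=cv2.resize(cs['frame'][130:230,200:320,::-1],None,fx=3.3,fy=3.3,interpolation=cv2.INTER_CUBIC)
b=cv2.resize(ct['frame'][190:290,80:200,::-1],None,fx=3.3,fy=3.3,interpolation=cv2.INTER_CUBIC)
cv2.imwrite('pics/ap4.png',np.hstack([a,b]))
import m; m.measure('top'); m.measure('side')
"
```

```text
time_s: 19.83
eef_pos: [442.2, 394.5, 235.4]
ee_rot: [-0.291, 0.623, 0.659, -0.305]
force: [-0.6, 0.4, 0.1]
grip_width: 1.0
t 19.83 at [442.2 394.5 235.4] delta_cm [-0.16 14.11  0.04] twist [ 0.002 -0.     0.004] F [-0.65  0.4   0.11] grip 1.0
teal px 262.0 200.0 n 1037 rect [660.4 160. ] 122.1 51.5 ang 0.133 medW [659.6 159.7  12.5] z90 15.7
teal px 391.0 204.0 n 1058 rect [ 643.9 -155.6] 122.2 52.3 ang 0.275 medW [ 643.4 -155.6   11.7] z90 15.1
teal px 147.0 260.0 n 1043 rect [520.7 442. ] 120.2 56.8 ang 0.295 medW [510.1 399.2 127.1] z90 156.8
orange px 324.0 196.0 n 786 rect [663.    7.6] 96.8 47.1 ang 0.033 medW [662.2   7.6  39.1] z90 42.3
orange px 276.0 281.0 n 839 rect [460.9 124.4] 97.0 48.3 ang -0.114 medW [459.6 124.7  39.7] z90 42.8
green px 63.0 128.0 n 959 rect [831.6 620.9] 95.4 70.0 ang 1.086 medW [811.3 592.  133.6] z90 137.3
green px 24.0 311.0 n 67 rect [402.9 696.4] 80.3 4.5 ang -1.525 medW [403.5 678.7 105.7] z90 108.7
yellow px 327.0 281.0 n 286 rect [459.3   4.7] 54.1 48.3 ang 0.156 medW [457.4   4.7  32.8] z90 36.7
teal px 251.0 178.0 n 430 rect [598.7 579.8] 233.7 44.5 ang 0.699 medW [512.  396.7 125.3] z90 154.7
teal px 340.0 234.0 n 398 rect [662.5 154.7] 116.2 47.0 ang 0.132 medW [661.9 155.7  10.9] z90 13.7
teal px 407.0 299.0 n 557 rect [ 646.1 -160.4] 116.5 48.8 ang 0.275 medW [ 637.6 -157.6   11.1] z90 13.6
orange px 373.0 257.0 n 634 rect [653.8 -10.2] 113.4 66.5 ang 0.03 medW [657.2  -7.2  36.1] z90 40.0
orange px 285.0 260.0 n 649 rect [454.9 105.5] 102.7 73.0 ang -0.103 medW [458.1 108.3  36.3] z90 40.0
green px 306.0 128.0 n 161 rect [883.3 665.5] 132.7 63.3 ang -1.525 medW [819.6 584.3 131.5] z90 135.2
yellow px 312.0 288.0 n 239 rect [457. -14.] 67.8 60.5 ang -1.509 medW [459.7 -19.   28.9] z90 33.2
```

View pics/ap4.png

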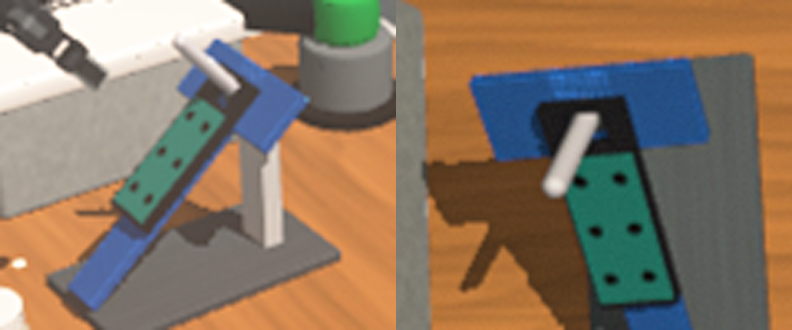

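View pics/wrist12.png

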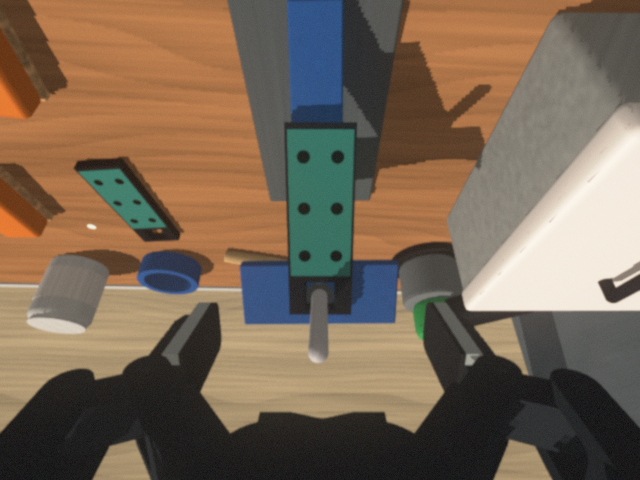

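```bash
python3 -c "
from peg import *
R0=R.from_matrix(down(np.pi/2+.133))
go([480,250,260],R0.as_matrix())"
python3 -m handwheel '[{"delta_pos":[-2,0,0],"twist":[0,0,0],"jaw":1},{"delta_pos":[-5,-1,0],"twist":[0.05,0,0],"jaw":1},{"delta_pos":[-8,-1,-1],"twist":[0.15,0,0],"jaw":1},{"delta_pos":[-11,-1,-2],"twist":[0.26,0,0],"jaw":1},{"delta_pos":[-14,-1,-3],"twist":[0.38,0,0],"jaw":1},{"delta_pos":[-14,-1,-4],"twist":[0.5,0,0],"jaw":1},{"delta_pos":[-14,-1,-5],"twist":[0.6,0,0],"jaw":1},{"delta_pos":[-14,-1,-6],"twist":[0.69,0,0],"jaw":1},{"delta_pos":[-14,-1,-7],"twist":[0.69,0,0],"jaw":1},{"delta_pos":[-14,-1,-7],"twist":[0.69,0,0],"jaw":1}]'; python3 -c "
from peg import *
go([672,157.5,110],down(np.pi/2+.133))"
```

```text
t 20.08 at [443.8 393.9 231.5] delta_cm [-14.57  -0.37  -4.02] twist [ 0.697 -0.077 -0.027] F [-0.45 -0.52 -0.2 ] grip 1.003
time_s: 20.92
eef_pos: [500.7, 255.9, 283.5]
ee_rot: [-0.486, 0.489, 0.514, -0.511]
force: [-0.6, -0.3, -0.3]
grip_width: 0.999
t 20.92 at [500.7 255.9 283.5] delta_cm [-10.71  17.45 -16.49] twist [ 0.007 -0.082  0.   ] F [-0.57 -0.34 -0.3 ] grip 0.999
```

```bash
python3 -m handwheel '[{"delta_pos":[-2,2,-2],"twist":[0.007,-0.082,0],"jaw":1},{"delta_pos":[-5,4,-5],"twist":[0.007,-0.082,0],"jaw":1},{"delta_pos":[-7,6,-8],"twist":[0.007,-0.082,0],"jaw":1},{"delta_pos":[-9,8,-11],"twist":[0.007,-0.082,0],"jaw":1},{"delta_pos":[-10.7,10,-14],"twist":[0.007,-0.082,0],"jaw":1},{"delta_pos":[-10.7,12,-16.5],"twist":[0.007,-0.082,0],"jaw":1},{"delta_pos":[-10.7,15,-16.5],"twist":[0.007,-0.082,0],"jaw":1},{"delta_pos":[-10.7,17.5,-16.5],"twist":[0.007,-0.082,0],"jaw":1},{"delta_pos":[-10.7,17.5,-16.5],"twist":[0.007,-0.082,0],"jaw":1},{"delta_pos":[-10.7,17.5,-16.5],"twist":[0.007,-0.082,0],"jaw":1}]'
cat > wl.py <<'E'
from peg import *
from m import comps,rect
import sys
def wlook(col='teal',h=12,name='w.png'):
    c=cap('wrist',name); s,p,r=st()
    lo,hi={'teal':((75,80,40),(95,255,255)),'orange':((8,200,120),(16,255,255))}[col]
    for m in comps(c,lo,hi,400):
        x,w,hh,a=rect(c,m,h); 
        print('wrist',x.round(1),round(w,1),round(hh,1),'ang',round(a,3),'ctr+15.5',(x+15.5*np.array([np.cos(a),np.sin(a)])).round(1))
E
python3 -c "
from wl import *
go([672,157.5,110],down(np.pi/2+.133)); wlook(name='w13.png')"
```

```text
time_s: 21.75
eef_pos: [669.1, 159.1, 109.8]
ee_rot: [0.466, -0.464, -0.532, 0.533]
force: [0.1, 0.3, 0.7]
grip_width: 1.0
t 21.75 at [669.1 159.1 109.8] delta_cm [-0.19 -0.02 -0.26] twist [-0.002  0.002  0.001] F [0.06 0.28 0.69] grip 1.0
wrist [662.8 156.6] 118.7 50.9 ang 0.137 ctr+15.5 [678.1 158.8]
```

View pics/w13.png

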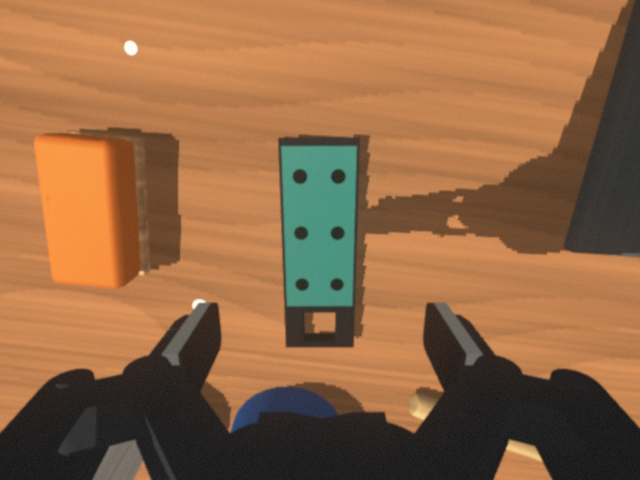

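```bash
python3 -m handwheel '[{"delta_pos":[-0.1,2.5,-0.26],"twist":[0,0,0],"jaw":1},{"delta_pos":[-0.1,5.5,-0.26],"twist":[0,0,0],"jaw":1},{"delta_pos":[-0.1,8.5,-0.26],"twist":[0,0,0],"jaw":1},{"delta_pos":[-0.1,10.5,-0.26],"twist":[0,0,0],"jaw":1},{"delta_pos":[-0.1,10.9,-0.26],"twist":[0,0,0],"jaw":1},{"delta_pos":[-0.1,10.9,-0.26],"twist":[0,0,0],"jaw":1},{"delta_pos":[-0.1,10.9,-0.26],"twist":[0,0,0],"jaw":0.6},{"delta_pos":[-0.1,10.9,-0.26],"twist":[0,0,0],"jaw":0.4},{"delta_pos":[-0.1,10.9,-0.26],"twist":[0,0,0],"jaw":0.3},{"delta_pos":[-0.1,10.9,-0.26],"twist":[0,0,0],"jaw":0.3}]' 80; python3 -c "
from wl import *
go([672,157.5,110],down(np.pi/2+.133)); wlook(name='w14.png')"
```

```text
time_s: 22.63
eef_pos: [674.3, 158.8, 5.3]
ee_rot: [-0.464, 0.466, 0.534, -0.531]
force: [-1.3, 0.3, 10.0]
grip_width: 0.595
t 22.63 at [674.3 158.8   5.3] delta_cm [ -0.09 -10.47   0.19] twist [0.006 0.003 0.001] F [-1.33  0.32  9.99] grip 0.595
wrist [662.8 157.7] 118.9 51.2 ang 0.136 ctr+15.5 [678.2 159.8]
```

```bash
python3 -m handwheel '[{"delta_pos":[0,0,0],"twist":[0,0,0],"jaw":0.3},{"delta_pos":[0,0,0],"twist":[0,0,0],"jaw":0.3},{"delta_pos":[0,0,0],"twist":[0,0,0],"jaw":0.3},{"delta_pos":[0,0,0],"twist":[0,0,0],"jaw":0.3},{"delta_pos":[0,0,0],"twist":[0,0,0],"jaw":0.3},{"delta_pos":[0,0,0],"twist":[0,0,0],"jaw":0.3},{"delta_pos":[0,-1.5,0],"twist":[0,0,0],"jaw":0.3},{"delta_pos":[0,-3,0],"twist":[0,0,0],"jaw":0.3},{"delta_pos":[0,-5,0],"twist":[0,0,0],"jaw":0.3},{"delta_pos":[0,-5,0],"twist":[0,0,0],"jaw":0.3}]' 80; python3 -c "
from wl import *
go([672,157.5,110],down(np.pi/2+.133)); wlook(name='w14.png');cap('side','s14.png')"
```

```text
time_s: 23.52
eef_pos: [675.0, 158.8, 57.8]
ee_rot: [-0.463, 0.467, 0.535, -0.53]
force: [1.2, 0.4, -0.1]
grip_width: 0.592
t 23.52 at [675.  158.8  57.8] delta_cm [-0.08 -5.23  0.27] twist [0.009 0.003 0.   ] F [ 1.17  0.38 -0.08] grip 0.592
wrist [689.  161.1] 165.8 71.0 ang 0.136 ctr+15.5 [704.3 163.2]
```

View pics/w14.png

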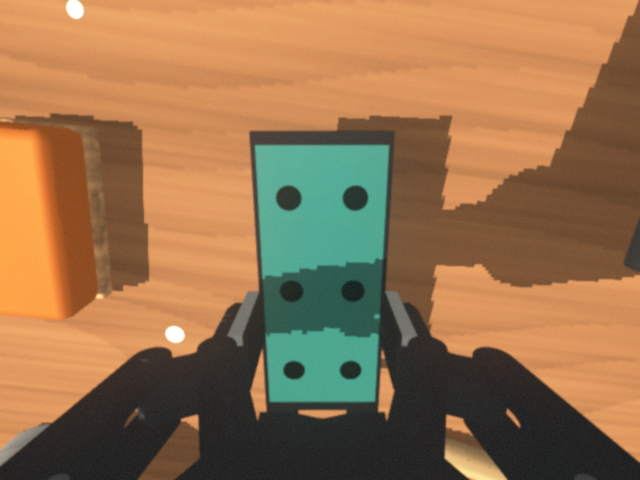

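View pics/s14.png

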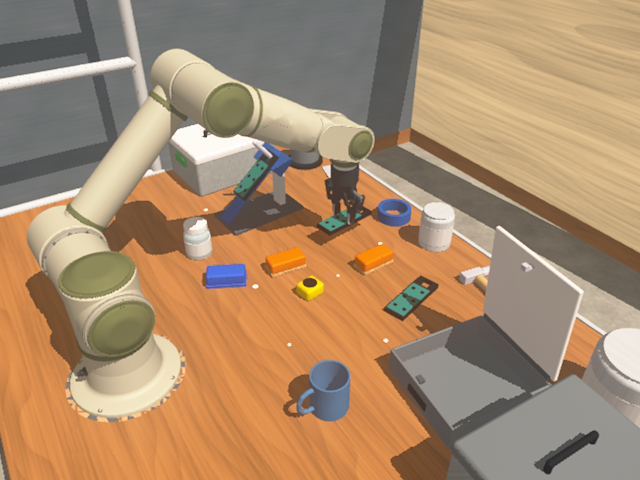

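```bash
python3 -m handwheel '[{"delta_pos":[0,-3,0.5],"twist":[0,0,0],"jaw":0.3},{"delta_pos":[0,-6,1.5],"twist":[0,0,0],"jaw":0.3},{"delta_pos":[0,-9,3],"twist":[0,0,0],"jaw":0.3},{"delta_pos":[0,-12,5],"twist":[0,0,0],"jaw":0.3},{"delta_pos":[0,-15,7],"twist":[0,0,0],"jaw":0.3},{"delta_pos":[0,-18,9],"twist":[0,0,0],"jaw":0.3},{"delta_pos":[0,-20,11],"twist":[0,0,0],"jaw":0.3},{"delta_pos":[0,-22,13],"twist":[0,0,0],"jaw":0.3},{"delta_pos":[0,-22,15],"twist":[0,0,0],"jaw":0.3},{"delta_pos":[0,-22,15],"twist":[0,0,0],"jaw":0.3}]' 80; python3 -c "
from peg import *
go(target(130,-130,66,.7),RT)"
```

```text
time_s: 24.45
eef_pos: [521.7, 138.1, 272.7]
ee_rot: [-0.465, 0.465, 0.533, -0.532]
force: [-0.9, -1.2, -1.1]
grip_width: 0.591
t 24.45 at [521.7 138.1 272.7] delta_cm [13.35  4.62  4.53] twist [-0.697  0.08   0.03 ] F [-0.89 -1.19 -1.08] grip 0.591
```

```bash
python3 -m handwheel '[{"delta_pos":[2,0.5,0.5],"twist":[-0.11,0.01,0],"jaw":0.3},{"delta_pos":[4,1,1],"twist":[-0.22,0.03,0.01],"jaw":0.3},{"delta_pos":[6,2,1.5],"twist":[-0.33,0.04,0.01],"jaw":0.3},{"delta_pos":[8,3,2.5],"twist":[-0.44,0.05,0.02],"jaw":0.3},{"delta_pos":[10,4,3.5],"twist":[-0.55,0.06,0.02],"jaw":0.3},{"delta_pos":[12,4.6,4.5],"twist":[-0.65,0.07,0.03],"jaw":0.3},{"delta_pos":[13.4,4.6,4.5],"twist":[-0.697,0.08,0.03],"jaw":0.3},{"delta_pos":[13.4,4.6,4.5],"twist":[-0.697,0.08,0.03],"jaw":0.3},{"delta_pos":[13.4,4.6,4.5],"twist":[-0.697,0.08,0.03],"jaw":0.3},{"delta_pos":[13.4,4.6,4.5],"twist":[-0.697,0.08,0.03],"jaw":0.3}]' 80;python3 -c "
from peg import *
go(target(130,0,66,.7),RT)"
```

```text
time_s: 25.28
eef_pos: [461.3, 264.9, 225.3]
ee_rot: [-0.291, 0.624, 0.657, -0.307]
force: [-0.5, 0.0, -2.2]
grip_width: 0.587
t 25.28 at [461.3 264.9 225.3] delta_cm [12.95 -0.26  0.1 ] twist [-0.002  0.001 -0.   ] F [-0.48  0.04 -2.19] grip 0.587
```

```bash
python3 -m handwheel '[{"delta_pos":[2,-0.2,0.1],"twist":[0,0,0],"jaw":0.3},{"delta_pos":[5,-0.2,0.1],"twist":[0,0,0],"jaw":0.3},{"delta_pos":[8,-0.2,0.1],"twist":[0,0,0],"jaw":0.3},{"delta_pos":[11,-0.2,0.1],"twist":[0,0,0],"jaw":0.3},{"delta_pos":[12.9,-0.2,0.1],"twist":[0,0,0],"jaw":0.3},{"delta_pos":[12.9,-0.2,0.1],"twist":[0,0,0],"jaw":0.3},{"delta_pos":[12.9,-0.2,0.1],"twist":[0,0,0],"jaw":0.3},{"delta_pos":[12.9,-0.2,0.1],"twist":[0,0,0],"jaw":0.3},{"delta_pos":[12.9,-0.2,0.1],"twist":[0,0,0],"jaw":0.3},{"delta_pos":[12.9,-0.2,0.1],"twist":[0,0,0],"jaw":0.3}]' 80;cat > ap.py <<'E'
from peg import *
import sys
def ap(name):
    for n in ('side','top'): cap(n)
    cs=np.load('last_side.npz');ct=np.load('last_top.npz')
    a=cv2.resize(cs['frame'][95:215,200:320,::-1],None,fx=3.3,fy=3.3,interpolation=cv2.INTER_CUBIC)
    b=cv2.resize(ct['frame'][190:310,80:200,::-1],None,fx=3.3,fy=3.3,interpolation=cv2.INTER_CUBIC)
    cv2.imwrite('pics/'+name,np.hstack([a,b]))
E
python3 -c "
from ap import *
go(target(60,0,66,.7),RT); ap('ap5.png')"
```

```text
time_s: 26.12
eef_pos: [453.1, 392.5, 227.1]
ee_rot: [-0.291, 0.625, 0.657, -0.306]
force: [0.6, -0.3, -0.6]
grip_width: 0.593
t 26.12 at [453.1 392.5 227.1] delta_cm [0.16 6.98 0.1 ] twist [ 0.    -0.001 -0.001] F [ 0.57 -0.27 -0.65] grip 0.593
```

View pics/ap5.png

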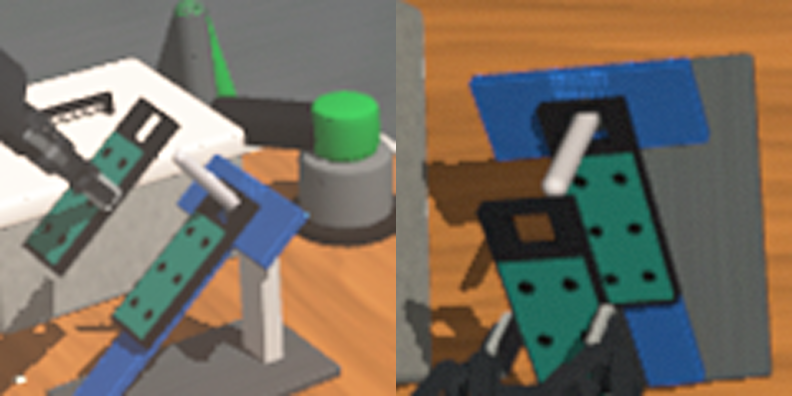

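```bash
python3 -m handwheel '[{"delta_pos":[0.1,0.5,0.25],"twist":[0,0,0],"jaw":0.3},{"delta_pos":[0.1,1.5,0.25],"twist":[0,0,0],"jaw":0.3},{"delta_pos":[0.1,2.5,0.25],"twist":[0,0,0],"jaw":0.3},{"delta_pos":[0.1,3.5,0.25],"twist":[0,0,0],"jaw":0.3},{"delta_pos":[0.1,4.5,0.25],"twist":[0,0,0],"jaw":0.3},{"delta_pos":[0.1,5.5,0.25],"twist":[0,0,0],"jaw":0.3},{"delta_pos":[0.1,6.5,0.25],"twist":[0,0,0],"jaw":0.3},{"delta_pos":[0.1,7,0.25],"twist":[0,0,0],"jaw":0.3},{"delta_pos":[0.1,7,0.25],"twist":[0,0,0],"jaw":0.3},{"delta_pos":[0.1,7,0.25],"twist":[0,0,0],"jaw":0.3}]' 80;python3 -c "
from ap import *
go(target(19,0,66,.7),RT); ap('ap6.png')"
```

```text
time_s: 27.05
eef_pos: [495.8, 396.7, 171.6]
ee_rot: [-0.291, 0.624, 0.657, -0.306]
force: [-0.5, 0.2, -1.9]
grip_width: 0.59
t 27.05 at [495.8 396.7 171.6] delta_cm [-0.04  4.07 -0.19] twist [ 0. -0. -0.] F [-0.48  0.2  -1.89] grip 0.59
```

View pics/ap6.png

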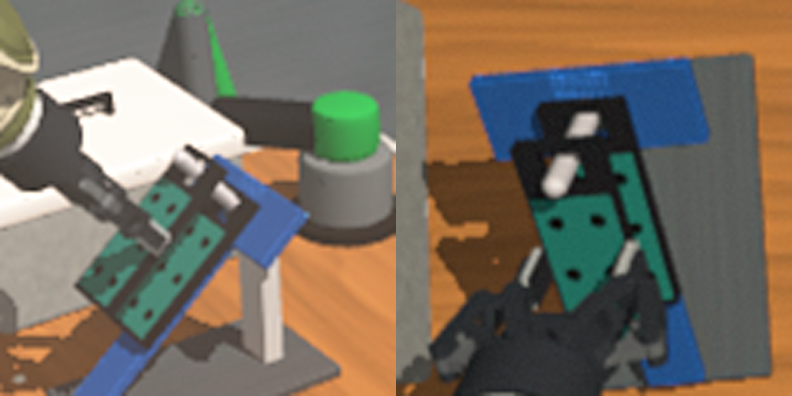

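```bash
python3 -m handwheel '[{"delta_pos":[0,1,0],"twist":[0,0,0],"jaw":0.3},{"delta_pos":[0,2,0],"twist":[0,0,0],"jaw":0.3},{"delta_pos":[0,3,0],"twist":[0,0,0],"jaw":0.3},{"delta_pos":[0,3.6,0],"twist":[0,0,0],"jaw":0.3},{"delta_pos":[0,3.8,0],"twist":[0,0,0],"jaw":0.3},{"delta_pos":[0,3.9,0],"twist":[0,0,0],"jaw":0.3},{"delta_pos":[0,4,0],"twist":[0,0,0],"jaw":0.3},{"delta_pos":[0,4.1,0],"twist":[0,0,0],"jaw":0.3},{"delta_pos":[0,4.1,0],"twist":[0,0,0],"jaw":0.3},{"delta_pos":[0,4.1,0],"twist":[0,0,0],"jaw":0.3}]' 80;python3 -c "
from ap import *
go(target(19,0,66,.7),RT)"
```

```text
time_s: 27.98
eef_pos: [521.9, 398.2, 140.6]
ee_rot: [-0.291, 0.624, 0.657, -0.306]
force: [0.5, -0.3, -0.9]
grip_width: 0.586
t 27.98 at [521.9 398.2 140.6] delta_cm [-0.06  0.02 -0.17] twist [ 0.001 -0.     0.   ] F [ 0.48 -0.32 -0.95] grip 0.586
```

```bash
python3 -m handwheel '[{"delta_pos":[0,0.05,0],"twist":[0,0,0],"jaw":0.3},{"delta_pos":[0,0.1,0],"twist":[0,0,0],"jaw":0.3},{"delta_pos":[0,0.15,0],"twist":[0,0,0],"jaw":0.3},{"delta_pos":[0,0.2,0],"twist":[0,0,0],"jaw":0.3},{"delta_pos":[0,0.25,0],"twist":[0,0,0],"jaw":0.3},{"delta_pos":[0,0.25,0],"twist":[0,0,0],"jaw":0.3},{"delta_pos":[0,0.25,0],"twist":[0,0,0],"jaw":0.3},{"delta_pos":[0,0.25,0],"twist":[0,0,0],"jaw":0.3},{"delta_pos":[0,0.25,0],"twist":[0,0,0],"jaw":0.3},{"delta_pos":[0,0.25,0],"twist":[0,0,0],"jaw":0.3}]' 80;python3 -c "
from ap import *
go(target(19,0,66,.7),RT);ap('ap7.png')"
```

```text
time_s: 28.82
eef_pos: [522.5, 398.4, 140.0]
ee_rot: [-0.291, 0.624, 0.657, -0.306]
force: [-21.2, -7.1, 15.3]
grip_width: 0.59
t 28.82 at [522.5 398.4 140. ] delta_cm [-0.07 -0.07 -0.17] twist [ 0.001 -0.    -0.   ] F [-21.18  -7.05  15.34] grip 0.59
```

View pics/ap7.png

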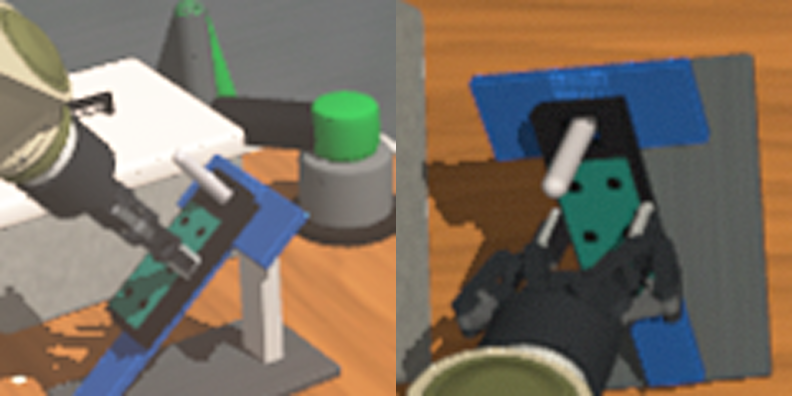

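```bash
python3 -m handwheel '[{"delta_pos":[0,-0.1,0],"twist":[0,0,0],"jaw":0.5},{"delta_pos":[0,-0.1,0],"twist":[0,0,0],"jaw":0.7},{"delta_pos":[0,-0.1,0],"twist":[0,0,0],"jaw":0.85},{"delta_pos":[0,-0.1,0],"twist":[0,0,0],"jaw":0.85},{"delta_pos":[0,-0.6,0],"twist":[0,0,0],"jaw":0.9},{"delta_pos":[0,-2,0],"twist":[0,0,0],"jaw":0.9},{"delta_pos":[0,-5,0],"twist":[0,0,0],"jaw":1},{"delta_pos":[0,-9,0],"twist":[0,0,0],"jaw":1},{"delta_pos":[0,-12,0],"twist":[0,0,0],"jaw":1},{"delta_pos":[0,-13,0],"twist":[0,0,0],"jaw":1}]' 80;python3 -c "
from ap import *
ap('ap8.png')
import m; m.measure('top'); m.measure('side')
"
python3 -m handwheel '[{"delta_pos":[-2,0,0],"twist":[0,0,0],"jaw":1},{"delta_pos":[-5,-1,0],"twist":[0.05,0,0],"jaw":1},{"delta_pos":[-8,-1,-1],"twist":[0.15,0,0],"jaw":1},{"delta_pos":[-12,-1,-2],"twist":[0.26,0,0],"jaw":1},{"delta_pos":[-16,-1,-3],"twist":[0.38,0,0],"jaw":1},{"delta_pos":[-20,-1,-4],"twist":[0.5,0,0],"jaw":1},{"delta_pos":[-24,-1,-5],"twist":[0.6,0,0],"jaw":1},{"delta_pos":[-28,-1,-6],"twist":[0.69,0,0],"jaw":1},{"delta_pos":[-32,-1,-7],"twist":[0.69,0,0],"jaw":1},{"delta_pos":[-34,-1,-7],"twist":[0.69,0,0],"jaw":1}]'
```

```text
time_s: 29.75
eef_pos: [438.7, 394.7, 242.2]
ee_rot: [-0.291, 0.624, 0.659, -0.304]
force: [-0.7, 0.7, 1.7]
grip_width: 1.007
teal px 391.0 204.0 n 1055 rect [ 644.1 -155.6] 121.7 52.3 ang 0.275 medW [ 643.8 -155.5   11.7] z90 14.9
teal px 146.0 263.0 n 1064 rect [512.5 444.8] 121.7 57.8 ang 0.299 medW [502.8 399.  136.5] z90 166.0
orange px 324.0 195.0 n 784 rect [663.    7.5] 96.9 47.2 ang 0.035 medW [661.5   7.5  39.2] z90 42.4
orange px 276.0 281.0 n 837 rect [460.9 124.4] 97.0 48.3 ang -0.114 medW [461.  124.8  39.6] z90 42.8
green px 63.0 128.0 n 959 rect [831.6 620.9] 95.4 70.0 ang 1.086 medW [811.1 591.5 133.6] z90 137.5
green px 24.0 311.0 n 65 rect [403.  696.4] 80.3 4.4 ang -1.52 medW [403.6 676.7 105.9] z90 109.4
yellow px 327.0 281.0 n 284 rect [459.5   4.6] 54.0 48.6 ang 0.178 medW [458.6   4.7  32.4] z90 35.9
teal px 248.0 176.0 n 430 rect [598.3 595. ] 236.5 45.1 ang 0.721 medW [504.6 395.8 134.9] z90 164.2
teal px 407.0 299.0 n 558 rect [ 646.3 -160.4] 116.2 48.8 ang 0.275 medW [ 637.8 -158.2   11. ] z90 13.5
orange px 373.0 257.0 n 635 rect [653.8 -10.2] 113.4 66.5 ang 0.03 medW [657.1  -6.6  36.1] z90 40.0
orange px 284.0 260.0 n 613 rect [455.1 105.4] 102.3 72.9 ang -0.118 medW [455.4 108.1  35.9] z90 39.9
green px 306.0 129.0 n 162 rect [883.3 665.5] 132.7 63.3 ang -1.525 medW [819.3 582.  131.9] z90 135.5
yellow px 312.0 288.0 n 235 rect [457.2 -14.1] 65.0 60.6 ang -1.443 medW [459.6 -19.1  28.6] z90 33.4
time_s: 30.78
eef_pos: [506.6, 52.9, 288.9]
ee_rot: [-0.486, 0.489, 0.513, -0.511]
force: [0.1, 0.5, 0.3]
grip_width: 0.999
```

View pics/ap8.png

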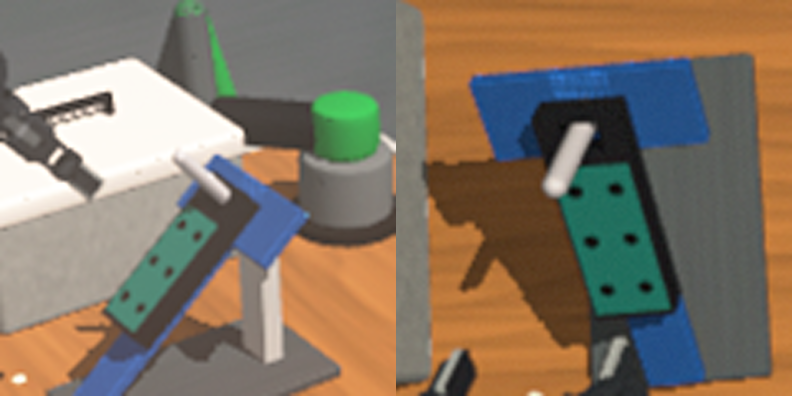

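```bash
python3 -c "
from peg import *
go([655,-157.5,110],down(np.pi/2+.275))"
```

```text
t 30.78 at [506.6  52.9 288.9] delta_cm [-21.73  17.96 -13.71] twist [ 0.005 -0.226 -0.001] F [0.11 0.53 0.25] grip 0.999
```

```bash
python3 -m handwheel '[{"delta_pos":[-3,2,-2],"twist":[0,-0.07,0],"jaw":1},{"delta_pos":[-7,4,-4],"twist":[0,-0.15,0],"jaw":1},{"delta_pos":[-11,6,-6],"twist":[0.005,-0.226,0],"jaw":1},{"delta_pos":[-14,8,-8],"twist":[0.005,-0.226,0],"jaw":1},{"delta_pos":[-17,10,-10],"twist":[0.005,-0.226,0],"jaw":1},{"delta_pos":[-20,12,-12],"twist":[0.005,-0.226,0],"jaw":1},{"delta_pos":[-21.7,15,-13.7],"twist":[0.005,-0.226,0],"jaw":1},{"delta_pos":[-21.7,18,-13.7],"twist":[0.005,-0.226,0],"jaw":1},{"delta_pos":[-21.7,18,-13.7],"twist":[0.005,-0.226,0],"jaw":1},{"delta_pos":[-21.7,18,-13.7],"twist":[0.005,-0.226,0],"jaw":1}]'
python3 -c "
from wl import *
go([655,-157.5,110],down(np.pi/2+.275)); wlook(name='w15.png')"
```

```text
time_s: 31.62
eef_pos: [653.1, -153.0, 108.6]
ee_rot: [-0.428, 0.425, 0.564, -0.564]
force: [0.9, 0.2, 0.9]
grip_width: 1.003
t 31.62 at [ 653.1 -153.   108.6] delta_cm [-0.48 -0.14 -0.06] twist [-0.002  0.001  0.003] F [0.91 0.23 0.91] grip 1.003
wrist [ 646.6 -159.5] 118.5 50.9 ang 0.275 ctr+15.5 [ 661.5 -155.3]
```

View pics/w15.png

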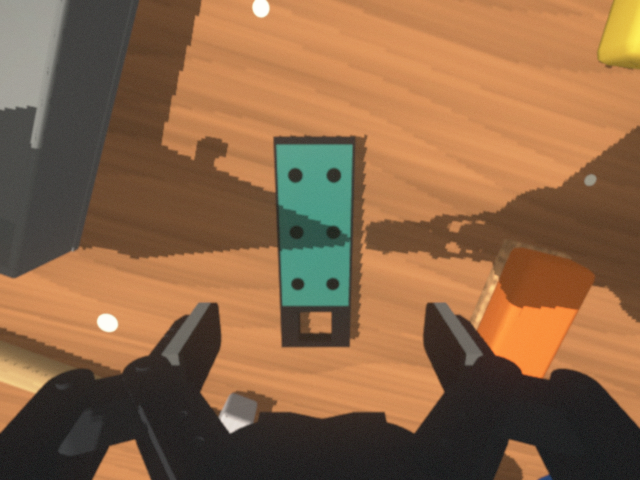

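```bash
python3 -m handwheel '[{"delta_pos":[-0.4,2.5,-0.1],"twist":[0,0,0],"jaw":1},{"delta_pos":[-0.4,5.5,-0.1],"twist":[0,0,0],"jaw":1},{"delta_pos":[-0.4,8.5,-0.1],"twist":[0,0,0],"jaw":1},{"delta_pos":[-0.4,10.3,-0.1],"twist":[0,0,0],"jaw":1},{"delta_pos":[-0.4,10.6,-0.1],"twist":[0,0,0],"jaw":1},{"delta_pos":[-0.4,10.6,-0.1],"twist":[0,0,0],"jaw":1},{"delta_pos":[-0.4,10.6,-0.1],"twist":[0,0,0],"jaw":0.6},{"delta_pos":[-0.4,10.6,-0.1],"twist":[0,0,0],"jaw":0.4},{"delta_pos":[-0.4,10.6,-0.1],"twist":[0,0,0],"jaw":0.3},{"delta_pos":[-0.4,10.6,-0.1],"twist":[0,0,0],"jaw":0.3}]' 80; python3 -c "
from wl import *
go([655.5,-157,110],down(np.pi/2+.275)); wlook(name='w16.png')"
```

```text
time_s: 32.5
eef_pos: [658.9, -155.8, 11.0]
ee_rot: [-0.423, 0.429, 0.566, -0.563]
force: [-11.8, 14.8, 34.7]
grip_width: 0.463
t 32.5 at [ 658.9 -155.8   11. ] delta_cm [-0.06 -9.9   0.27] twist [ 0.009  0.003 -0.003] F [-11.8   14.78  34.66] grip 0.463
wrist [ 650.8 -163.7] 122.9 51.3 ang 0.278 ctr+15.5 [ 665.7 -159.5]
```

View pics/w16.png

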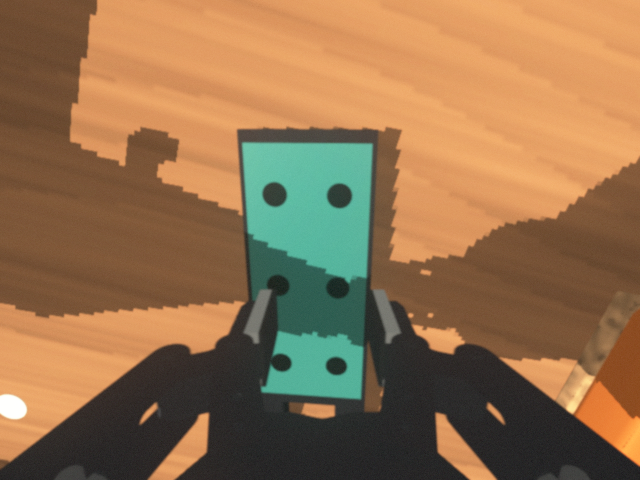

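```bash
python3 -m handwheel '[{"delta_pos":[0,-0.5,0],"twist":[0,0,0],"jaw":0.6},{"delta_pos":[0,-1,0],"twist":[0,0,0],"jaw":0.8},{"delta_pos":[0,-3,0],"twist":[0,0,0],"jaw":0.8},{"delta_pos":[0,-5,0],"twist":[0,0,0],"jaw":0.8},{"delta_pos":[0,-7,0],"twist":[0,0,0],"jaw":0.8},{"delta_pos":[0,-8,0],"twist":[0,0,0],"jaw":0.8},{"delta_pos":[0,-8,0],"twist":[0,0,0],"jaw":0.8},{"delta_pos":[0,-8,0],"twist":[0,0,0],"jaw":0.8},{"delta_pos":[0,-8,0],"twist":[0,0,0],"jaw":0.8},{"delta_pos":[0,-8,0],"twist":[0,0,0],"jaw":0.8}]' 80; python3 -c "
from wl import *
go([655.5,-157,110],down(np.pi/2+.275)); wlook(name='w17.png')"
```

```text
time_s: 33.38
eef_pos: [655.9, -156.1, 84.2]
ee_rot: [-0.426, 0.426, 0.565, -0.564]
force: [-0.0, -0.7, 1.1]
grip_width: 0.797
t 33.38 at [ 655.9 -156.1   84.2] delta_cm [-0.07 -2.58  0.06] twist [0.001 0.003 0.   ] F [-0.05 -0.74  1.13] grip 0.797
wrist [ 652.8 -169.9] 119.0 50.8 ang 0.27 ctr+15.5 [ 667.7 -165.8]
```

View pics/w17.png

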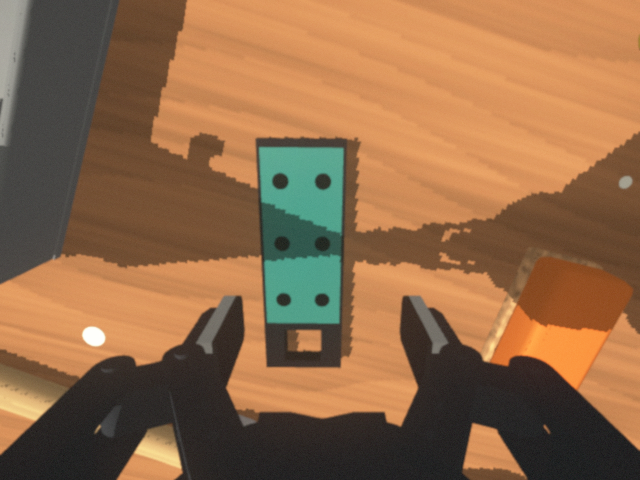

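```bash
python3 -c "
from wl import *
go([662,-167.4,1],down(np.pi/2+.272))"
```

```text
t 33.43 at [ 656.  -156.1   84.4] delta_cm [-1.25  8.34 -0.25] twist [0.002 0.006 0.   ] F [-0.54  0.29 -0.01] grip 0.799
```

```bash
python3 -m handwheel '[{"delta_pos":[-0.6,1,-0.25],"twist":[0,0,0],"jaw":0.8},{"delta_pos":[-1.25,2,-0.25],"twist":[0,0.005,0],"jaw":0.8},{"delta_pos":[-1.25,4,-0.25],"twist":[0,0.005,0],"jaw":0.8},{"delta_pos":[-1.25,6,-0.25],"twist":[0,0.005,0],"jaw":0.8},{"delta_pos":[-1.25,7.5,-0.25],"twist":[0,0.005,0],"jaw":0.8},{"delta_pos":[-1.25,8.1,-0.25],"twist":[0,0.005,0],"jaw":0.8},{"delta_pos":[-1.25,8.3,-0.25],"twist":[0,0.005,0],"jaw":0.8},{"delta_pos":[-1.25,8.3,-0.25],"twist":[0,0.005,0],"jaw":0.8},{"delta_pos":[-1.25,8.3,-0.25],"twist":[0,0.005,0],"jaw":0.8},{"delta_pos":[-1.25,8.3,-0.25],"twist":[0,0.005,0],"jaw":0.8}]' 80; python3 -c "
from wl import *
go([662,-167.4,1],down(np.pi/2+.272)); wlook(name='w18.png')"
```

```text
time_s: 34.27
eef_pos: [663.2, -168.0, 3.8]
ee_rot: [-0.426, 0.429, 0.564, -0.562]
force: [0.5, 0.3, 0.5]
grip_width: 0.802
t 34.27 at [ 663.2 -168.     3.8] delta_cm [0.09 0.28 0.1 ] twist [ 0.005  0.001 -0.002] F [0.51 0.27 0.54] grip 0.802
wrist [ 653.1 -169.8] 119.5 50.9 ang 0.271 ctr+15.5 [ 668.  -165.7]
```

View pics/w18.png

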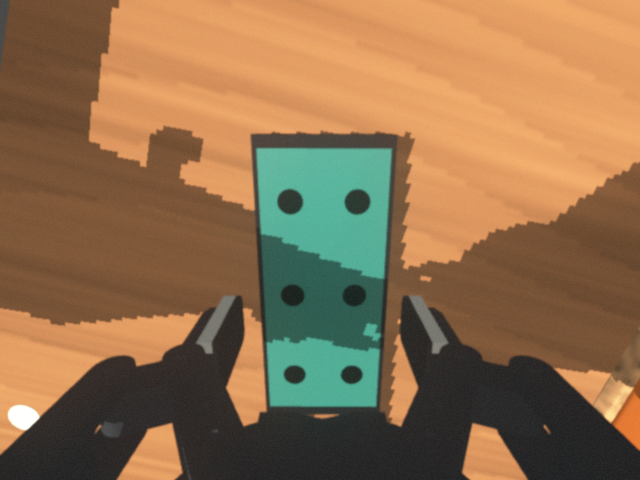

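```bash
python3 -m handwheel '[{"delta_pos":[0.1,0.3,0.1],"twist":[0,0,0],"jaw":0.8},{"delta_pos":[0.1,0.5,0.1],"twist":[0,0,0],"jaw":0.8},{"delta_pos":[0.1,0.5,0.1],"twist":[0,0,0],"jaw":0.8},{"delta_pos":[0.1,0.5,0.1],"twist":[0,0,0],"jaw":0.7},{"delta_pos":[0.1,0.5,0.1],"twist":[0,0,0],"jaw":0.6},{"delta_pos":[0.1,0.5,0.1],"twist":[0,0,0],"jaw":0.5},{"delta_pos":[0.1,0.5,0.1],"twist":[0,0,0],"jaw":0.3},{"delta_pos":[0.1,0.5,0.1],"twist":[0,0,0],"jaw":0.3},{"delta_pos":[0.1,0.5,0.1],"twist":[0,0,0],"jaw":0.3},{"delta_pos":[0.1,0.5,0.1],"twist":[0,0,0],"jaw":0.3}]' 80; python3 -c "
from wl import *
go([662,-167.4,1],down(np.pi/2+.272)); wlook(name='w19.png')"
```

```text
time_s: 35.15
eef_pos: [661.7, -167.1, -1.6]
ee_rot: [-0.426, 0.429, 0.564, -0.563]
force: [-0.9, 0.4, 5.1]
grip_width: 0.607
t 35.15 at [ 661.7 -167.1   -1.6] delta_cm [-0.03 -0.26 -0.02] twist [ 0.004  0.001 -0.002] F [-0.93  0.4   5.06] grip 0.607
wrist [ 653.  -169.1] 119.2 51.1 ang 0.273 ctr+15.5 [ 668.  -164.9]
```

View pics/w19.png

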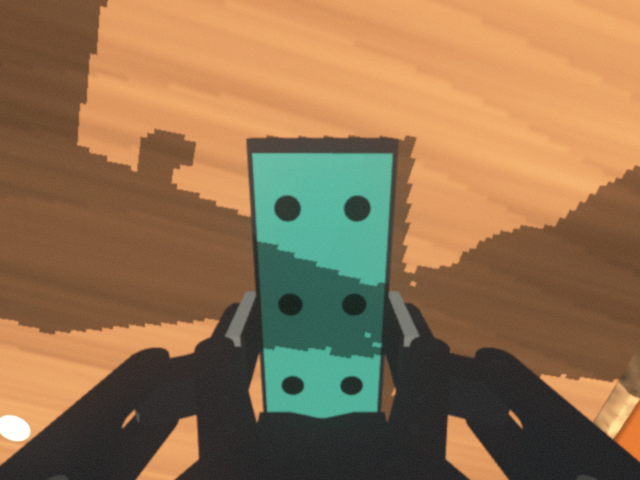

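```bash
python3 -m handwheel '[{"delta_pos":[0,-2,0],"twist":[0,0,0],"jaw":0.3},{"delta_pos":[0,-5,0],"twist":[0,0,0],"jaw":0.3},{"delta_pos":[0,-9,1],"twist":[0,0.05,0],"jaw":0.3},{"delta_pos":[2,-13,3],"twist":[0,0.1,0],"jaw":0.3},{"delta_pos":[5,-17,5],"twist":[0,0.15,0],"jaw":0.3},{"delta_pos":[8,-21,7],"twist":[0,0.2,0],"jaw":0.3},{"delta_pos":[11,-24,8],"twist":[0,0.2,0],"jaw":0.3},{"delta_pos":[14,-27,9],"twist":[0,0.2,0],"jaw":0.3},{"delta_pos":[17,-28,9],"twist":[0,0.2,0],"jaw":0.3},{"delta_pos":[20,-28,9],"twist":[0,0.2,0],"jaw":0.3}]' 80; python3 -c "
from peg import *
go(target(130,-130,68.5,7.6),RT)"
```

```text
time_s: 36.03
eef_pos: [522.2, -6.2, 278.1]
ee_rot: [-0.48, 0.484, 0.519, -0.516]
force: [0.0, -0.3, -0.2]
grip_width: 0.604
t 36.03 at [522.2  -6.2 278.1] delta_cm [27.43  5.75  4.19] twist [-0.691  0.019  0.005] F [ 0.02 -0.3  -0.17] grip 0.604
```

```bash
python3 -m handwheel '[{"delta_pos":[3,0,0],"twist":[0,0,0],"jaw":0.3},{"delta_pos":[7,0.5,0],"twist":[-0.1,0,0],"jaw":0.3},{"delta_pos":[11,1,0.5],"twist":[-0.2,0,0],"jaw":0.3},{"delta_pos":[15,2,1],"twist":[-0.3,0.01,0],"jaw":0.3},{"delta_pos":[19,3,2],"twist":[-0.4,0.01,0],"jaw":0.3},{"delta_pos":[23,4,3],"twist":[-0.5,0.01,0],"jaw":0.3},{"delta_pos":[26,5,4],"twist":[-0.6,0.02,0],"jaw":0.3},{"delta_pos":[27.4,5.7,4.2],"twist":[-0.69,0.02,0.005],"jaw":0.3},{"delta_pos":[27.4,5.7,4.2],"twist":[-0.69,0.02,0.005],"jaw":0.3},{"delta_pos":[27.4,5.7,4.2],"twist":[-0.69,0.02,0.005],"jaw":0.3}]' 80;python3 -c "
from peg import *
go(target(130,0,68.5,7.6),RT)"
```

```text
time_s: 36.87
eef_pos: [458.6, 265.1, 215.7]
ee_rot: [-0.293, 0.621, 0.658, -0.309]
force: [1.2, -0.4, -0.1]
grip_width: 0.603
t 36.87 at [458.6 265.1 215.7] delta_cm [12.91 -0.1  -0.5 ] twist [-0.007  0.003  0.003] F [ 1.15 -0.39 -0.09] grip 0.603
```

```bash
python3 -m handwheel '[{"delta_pos":[2,-0.1,-0.1],"twist":[0,0,0],"jaw":0.3},{"delta_pos":[5,-0.1,-0.1],"twist":[0,0,0],"jaw":0.3},{"delta_pos":[8,-0.1,-0.1],"twist":[0,0,0],"jaw":0.3},{"delta_pos":[11,-0.1,-0.1],"twist":[0,0,0],"jaw":0.3},{"delta_pos":[12.9,-0.1,-0.1],"twist":[-0.005,0,0],"jaw":0.3},{"delta_pos":[12.9,-0.1,-0.1],"twist":[-0.005,0,0],"jaw":0.3},{"delta_pos":[12.9,-0.1,-0.1],"twist":[-0.005,0,0],"jaw":0.3},{"delta_pos":[12.9,-0.1,-0.1],"twist":[-0.005,0,0],"jaw":0.3},{"delta_pos":[12.9,-0.1,-0.1],"twist":[-0.005,0,0],"jaw":0.3},{"delta_pos":[12.9,-0.1,-0.1],"twist":[-0.005,0,0],"jaw":0.3}]' 80;python3 -c "
from ap import *
go(target(60,0,68.5,7.6),RT); ap('ap9.png')"
```

```text
time_s: 37.7
eef_pos: [454.8, 391.6, 219.7]
ee_rot: [-0.292, 0.624, 0.657, -0.306]
force: [0.3, 0.8, -0.9]
grip_width: 0.607
t 37.7 at [454.8 391.6 219.7] delta_cm [0.25 7.   0.  ] twist [ 0.    -0.002  0.001] F [ 0.32  0.8  -0.88] grip 0.607
```

View pics/ap9.png

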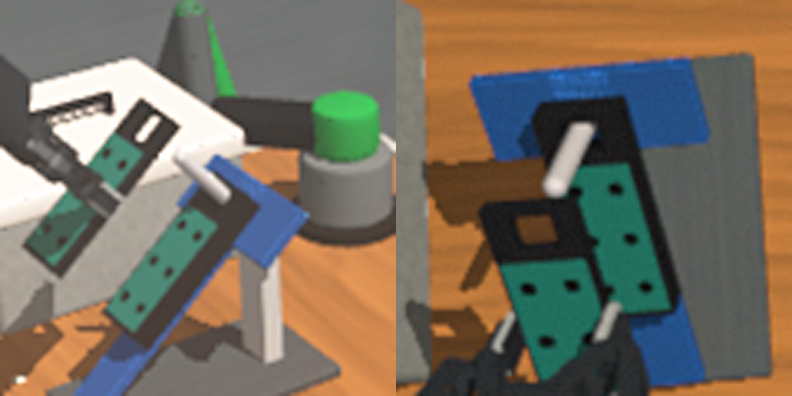

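```bash
python3 -m handwheel '[{"delta_pos":[0.2,0.5,0.15],"twist":[0,0,0],"jaw":0.3},{"delta_pos":[0.2,1,0.15],"twist":[0,0,0],"jaw":0.3},{"delta_pos":[0.2,2,0.15],"twist":[0,0,0],"jaw":0.3},{"delta_pos":[0.2,3,0.15],"twist":[0,0,0],"jaw":0.3},{"delta_pos":[0.2,4,0.15],"twist":[0,0,0],"jaw":0.3},{"delta_pos":[0.2,5,0.15],"twist":[0,0,0],"jaw":0.3},{"delta_pos":[0.2,6,0.15],"twist":[0,0,0],"jaw":0.3},{"delta_pos":[0.2,6.5,0.15],"twist":[0,0,0],"jaw":0.3},{"delta_pos":[0.2,6.5,0.15],"twist":[0,0,0],"jaw":0.3},{"delta_pos":[0.2,6.5,0.15],"twist":[0,0,0],"jaw":0.3}]' 80;python3 -c "
from ap import *
go(target(31,0,68.5,7.6),RT); ap('ap10.png')"
```

```text
time_s: 38.63
eef_pos: [495.0, 396.8, 168.5]
ee_rot: [-0.291, 0.624, 0.658, -0.306]
force: [1.0, -0.1, -1.3]
grip_width: 0.604
t 38.63 at [495.  396.8 168.5] delta_cm [-0.05  3.38 -0.19] twist [ 0.    -0.001  0.001] F [ 0.98 -0.06 -1.33] grip 0.604
```

View pics/ap10.png

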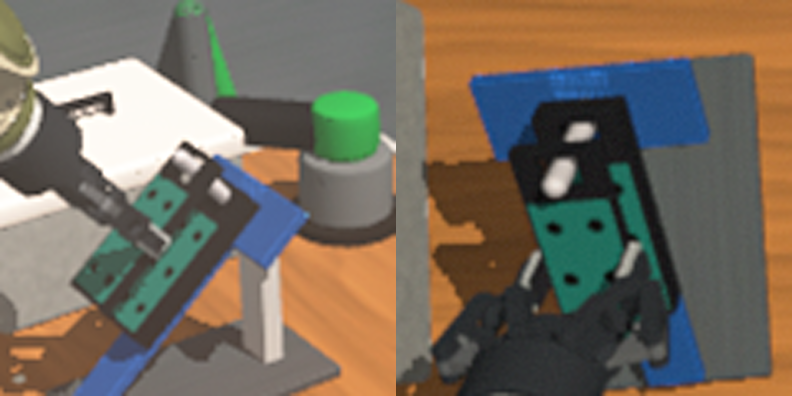

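```bash
python3 -m handwheel '[{"delta_pos":[0,1,0],"twist":[0,0,0],"jaw":0.3},{"delta_pos":[0,2,0],"twist":[0,0,0],"jaw":0.3},{"delta_pos":[0,2.6,0],"twist":[0,0,0],"jaw":0.3},{"delta_pos":[0,3,0],"twist":[0,0,0],"jaw":0.3},{"delta_pos":[0,3.2,0],"twist":[0,0,0],"jaw":0.3},{"delta_pos":[0,3.3,0],"twist":[0,0,0],"jaw":0.3},{"delta_pos":[0,3.4,0],"twist":[0,0,0],"jaw":0.3},{"delta_pos":[0,3.5,0],"twist":[0,0,0],"jaw":0.3},{"delta_pos":[0,3.55,0],"twist":[0,0,0],"jaw":0.3},{"delta_pos":[0,3.55,0],"twist":[0,0,0],"jaw":0.3}]' 80;python3 -c "
from ap import *
go(target(31,0,68.5,7.6),RT)"
```

```text
time_s: 39.57
eef_pos: [517.2, 398.2, 142.3]
ee_rot: [-0.291, 0.624, 0.658, -0.306]
force: [-7.9, -2.4, 4.1]
grip_width: 0.606
t 39.57 at [517.2 398.2 142.3] delta_cm [-0.08 -0.06 -0.18] twist [ 0.001 -0.001  0.002] F [-7.86 -2.42  4.06] grip 0.606
```

```bash
python3 -m handwheel '[{"delta_pos":[0,0.05,0],"twist":[0,0,0],"jaw":0.3},{"delta_pos":[0,0.05,0],"twist":[0,0,0],"jaw":0.3},{"delta_pos":[0,0,0],"twist":[0,0,0],"jaw":0.5},{"delta_pos":[0,-0.1,0],"twist":[0,0,0],"jaw":0.7},{"delta_pos":[0,-0.1,0],"twist":[0,0,0],"jaw":0.85},{"delta_pos":[0,-0.5,0],"twist":[0,0,0],"jaw":0.85},{"delta_pos":[0,-2,0],"twist":[0,0,0],"jaw":0.9},{"delta_pos":[0,-5,0],"twist":[0,0,0],"jaw":1},{"delta_pos":[0,-9,0],"twist":[0,0,0],"jaw":1},{"delta_pos":[0,-13,0],"twist":[0,0,0],"jaw":1}]' 80;python3 -c "
from ap import *
ap('ap11.png')
import m; m.measure('top'); m.measure('side')
" | grep -v green
python3 -m handwheel '[{"delta_pos":[-2,0,0],"twist":[0,0,0],"jaw":1},{"delta_pos":[-5,-1,0],"twist":[0.05,0,0],"jaw":1},{"delta_pos":[-8,-1,-1],"twist":[0.15,0,0],"jaw":1},{"delta_pos":[-12,-1,-1],"twist":[0.26,0,0],"jaw":1},{"delta_pos":[-16,-1,-1],"twist":[0.38,0,0],"jaw":1},{"delta_pos":[-20,-1,-1],"twist":[0.5,0,0],"jaw":1},{"delta_pos":[-24,-1,-1],"twist":[0.6,0,0],"jaw":1},{"delta_pos":[-26,-1,-1],"twist":[0.69,0,0],"jaw":1},{"delta_pos":[-26,-1,-1],"twist":[0.69,0,0],"jaw":1},{"delta_pos":[-26,-1,-1],"twist":[0.69,0,0],"jaw":1}]'
```

```text
time_s: 40.4
eef_pos: [433.1, 393.0, 241.8]
ee_rot: [-0.292, 0.624, 0.657, -0.306]
force: [-0.4, 0.4, 0.7]
grip_width: 1.006
teal px 144.0 266.0 n 1079 rect [504.7 447.8] 122.4 57.8 ang 0.301 medW [495.8 398.4 145.9] z90 175.5
orange px 324.0 195.0 n 785 rect [663.    7.4] 96.8 47.2 ang 0.033 medW [662.3   7.5  39.5] z90 42.3
orange px 276.0 281.0 n 836 rect [461.  124.6] 97.1 48.1 ang -0.105 medW [460.2 124.8  39.6] z90 42.7
yellow px 327.0 281.0 n 282 rect [459.5   4.3] 54.0 48.2 ang 0.178 medW [458.    4.3  32.7] z90 36.4
teal px 246.0 174.0 n 435 rect [597.1 612.9] 238.7 45.1 ang 0.709 medW [496.3 396.  143.7] z90 173.4
orange px 373.0 257.0 n 635 rect [653.8 -10.2] 113.4 66.5 ang 0.03 medW [657.   -7.1  36.1] z90 40.3
orange px 284.0 260.0 n 619 rect [454.9 105.5] 102.7 73.0 ang -0.103 medW [454.9 108.6  35.9] z90 40.1
yellow px 312.0 288.0 n 234 rect [457.2 -14.1] 65.0 60.6 ang -1.443 medW [459.5 -18.9  28.9] z90 33.2
time_s: 41.43
eef_pos: [450.1, 132.0, 253.3]
ee_rot: [-0.487, 0.489, 0.514, -0.51]
force: [0.4, -0.3, -0.0]
grip_width: 1.002
```

View pics/ap11.png

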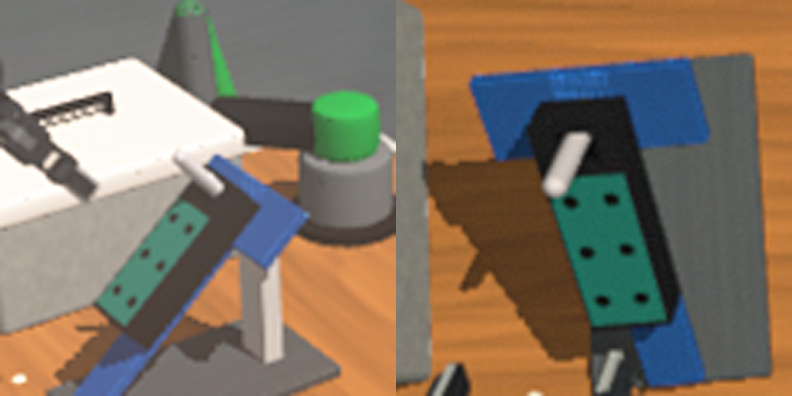

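```bash
python3 -c "
from peg import *
go([461,121,130],down(np.pi/2-.11))"
```

```text
t 41.43 at [450.1 132.  253.3] delta_cm [-1.16 12.33 -0.96] twist [0.006 0.158 0.002] F [ 0.4  -0.31 -0.  ] grip 1.002
```

```bash
python3 -m handwheel '[{"delta_pos":[-0.5,2,-0.5],"twist":[0,0.08,0],"jaw":1},{"delta_pos":[-1.1,5,-1],"twist":[0.005,0.158,0],"jaw":1},{"delta_pos":[-1.1,8,-1],"twist":[0.005,0.158,0],"jaw":1},{"delta_pos":[-1.1,11,-1],"twist":[0.005,0.158,0],"jaw":1},{"delta_pos":[-1.1,12.3,-1],"twist":[0.005,0.158,0],"jaw":1},{"delta_pos":[-1.1,12.3,-1],"twist":[0.005,0.158,0],"jaw":1},{"delta_pos":[-1.1,12.3,-1],"twist":[0.005,0.158,0],"jaw":1},{"delta_pos":[-1.1,12.3,-1],"twist":[0.005,0.158,0],"jaw":1},{"delta_pos":[-1.1,12.3,-1],"twist":[0.005,0.158,0],"jaw":1},{"delta_pos":[-1.1,12.3,-1],"twist":[0.005,0.158,0],"jaw":1}]'; python3 -c "
from wl import *
go([461,121,15],down(np.pi/2-.11)); wlook('orange',40,name='w20.png')"
```

```text
time_s: 42.27
eef_pos: [461.2, 123.9, 132.9]
ee_rot: [-0.525, 0.526, 0.475, -0.471]
force: [1.1, 0.6, 0.0]
grip_width: 1.003
t 42.27 at [461.2 123.9 132.9] delta_cm [-0.32 11.78  0.05] twist [0.005 0.005 0.003] F [1.13 0.62 0.  ] grip 1.003
```

View pics/w20.png

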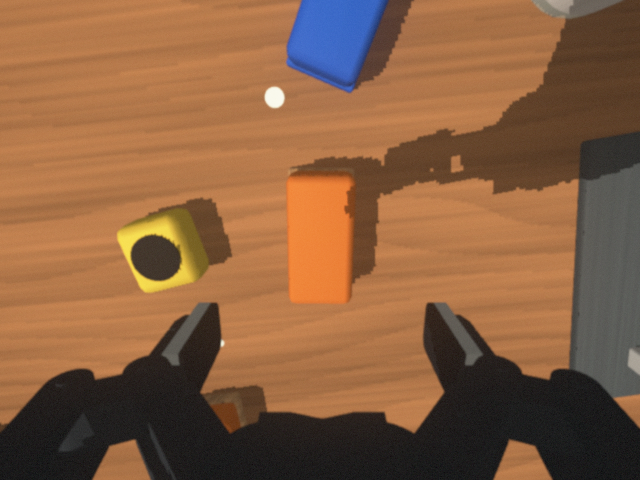

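```bash
python3 -m handwheel '[{"delta_pos":[0,3,0],"twist":[0,0,0],"jaw":1},{"delta_pos":[0,6,0],"twist":[0,0,0],"jaw":1},{"delta_pos":[0,9,0],"twist":[0,0,0],"jaw":1},{"delta_pos":[0,11,0],"twist":[0,0,0],"jaw":1},{"delta_pos":[0,12,0],"twist":[0,0,0],"jaw":1},{"delta_pos":[0,12.2,0],"twist":[0,0,0],"jaw":1},{"delta_pos":[0,12.2,0],"twist":[0,0,0],"jaw":0.7},{"delta_pos":[0,12.2,0],"twist":[0,0,0],"jaw":0.4},{"delta_pos":[0,12.2,0],"twist":[0,0,0],"jaw":0.3},{"delta_pos":[0,12.2,0],"twist":[0,0,0],"jaw":0.3}]' 80; python3 -m handwheel '[{"delta_pos":[0,0,0],"twist":[0,0,0],"jaw":0.3},{"delta_pos":[0,0,0],"twist":[0,0,0],"jaw":0.3},{"delta_pos":[0,0,0],"twist":[0,0,0],"jaw":0.3},{"delta_pos":[0,0,0],"twist":[0,0,0],"jaw":0.3},{"delta_pos":[0,-1,0],"twist":[0,0,0],"jaw":0.3},{"delta_pos":[0,-3,0],"twist":[0,0,0],"jaw":0.3},{"delta_pos":[0,-6,0],"twist":[0,0,0],"jaw":0.3},{"delta_pos":[0,-10,0],"twist":[0,0,0],"jaw":0.3},{"delta_pos":[0,-14,0],"twist":[0,0,0],"jaw":0.3},{"delta_pos":[0,-18,0],"twist":[0,0,0],"jaw":0.3}]' 80; python3 -c "
from wl import *
go([470,-250,250],down(np.pi/2-.133)); wlook('orange',40,name='w21.png')"
```

```text
time_s: 43.15
eef_pos: [462.2, 124.1, 11.5]
ee_rot: [-0.525, 0.527, 0.475, -0.471]
force: [-2.5, 0.1, 9.6]
grip_width: 0.568
time_s: 43.98
eef_pos: [459.8, 123.6, 192.9]
ee_rot: [-0.525, 0.526, 0.475, -0.471]
force: [1.4, -0.3, -1.7]
grip_width: 0.571
t 43.98 at [459.8 123.6 192.9] delta_cm [-37.03  -5.79  -4.96] twist [0.004 0.028 0.003] F [ 1.44 -0.25 -1.71] grip 0.571
wrist [456.3 121. ] 86.0 20.1 ang 1.437 ctr+15.5 [458.4 136.3]
wrist [571.1 112.8] 186.7 116.8 ang -0.114 ctr+15.5 [586.5 111. ]
```

View pics/w21.png

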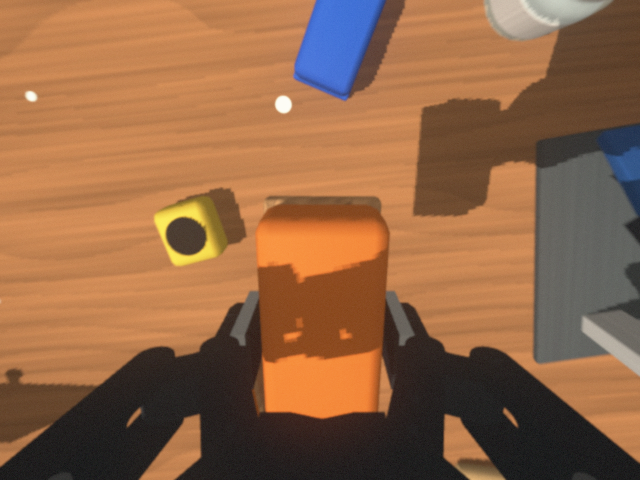

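```bash
python3 -m handwheel '[{"delta_pos":[-4,-2,-1],"twist":[0,0,0],"jaw":0.3},{"delta_pos":[-8,-4,-1],"twist":[0,0.03,0],"jaw":0.3},{"delta_pos":[-12,-5,-2],"twist":[0,0.03,0],"jaw":0.3},{"delta_pos":[-16,-5.8,-2],"twist":[0,0.03,0],"jaw":0.3},{"delta_pos":[-20,-5.8,-3],"twist":[0,0.03,0],"jaw":0.3},{"delta_pos":[-24,-5.8,-3],"twist":[0,0.03,0],"jaw":0.3},{"delta_pos":[-28,-5.8,-4],"twist":[0,0.03,0],"jaw":0.3},{"delta_pos":[-32,-5.8,-5],"twist":[0,0.03,0],"jaw":0.3},{"delta_pos":[-36,-5.8,-5],"twist":[0,0.03,0],"jaw":0.3},{"delta_pos":[-37,-5.8,-5],"twist":[0,0.03,0],"jaw":0.3}]' 80; python3 -c "
from wl import *
go([470,-250,250],down(np.pi/2-.133)); wlook('orange',40,name='w22.png');cap('top','t22.png')"
```

```text
time_s: 44.87
eef_pos: [470.1, -254.5, 247.2]
ee_rot: [-0.533, 0.534, 0.465, -0.463]
force: [0.1, -0.8, -1.0]
grip_width: 0.57
t 44.87 at [ 470.1 -254.5  247.2] delta_cm [ 0.45 -0.28  0.07] twist [ 0.003 -0.006  0.001] F [ 0.1  -0.83 -1.03] grip 0.57
wrist [ 622.2 -273.6] 206.3 133.8 ang -0.152 ctr+15.5 [ 637.5 -276. ]
```

View pics/w22.png

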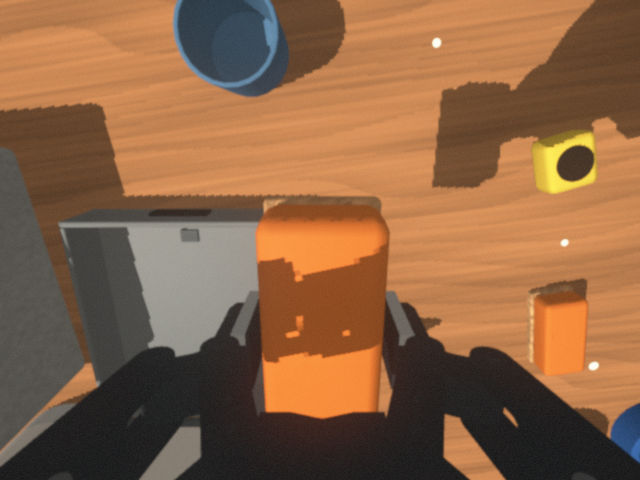

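View pics/t22.png

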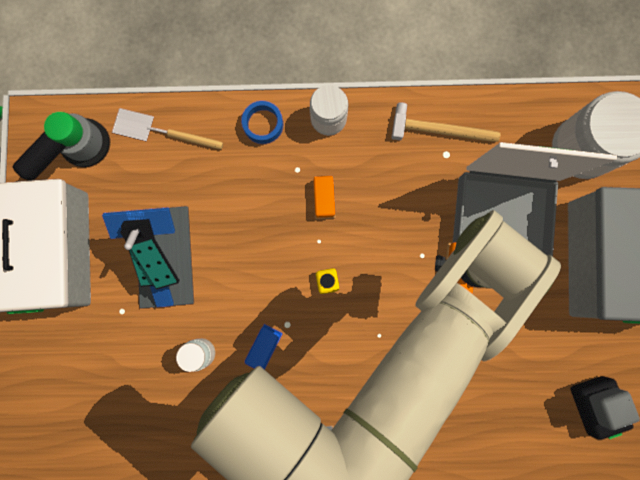

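```bash
python3 -c "
from h import *
c=np.load('last_wrist.npz')
K=np.array([[c['fx'],0,c['cx']],[0,c['fy'],c['cy']],[0,0,1.]])
Rm=cv2.Rodrigues(np.asarray(c['rvec'],float))[0]; o=-Rm.T@np.asarray(c['tvec'],float).ravel()
def pl(u,v,h):
    d=np.array([(u-c['cx'])/c['fx'],(v-c['cy'])/c['fy'],1])@Rm; return o+d*(h-o[2])/d[2]
A=pl(62,223,58);B=pl(255,221,58);L=pl(190,234,55)
e=(B-A)[:2]; print(A,B,L,'yaw of case y dir',np.arctan2(e[1],e[0])-np.pi/2)
a=-.133;X=np.array([np.cos(a),np.sin(a)]);Y=np.array([-X[1],X[0]])
ctr=A[:2]+120*X+110*Y; print('ctr from corner',ctr,'latch y_case',(L[:2]-ctr)@Y)
W=world(c); print(W[223,70],W[300,170])
for x,y in ((-10,48),(-10,-48)): print(x,y,ctr+x*X+y*Y)
"
```

```text
[ 446.73179188 -507.86557067   58.        ] [ 470.98388455 -320.16854561   58.        ] [ 475.85129948 -387.78343901   55.        ] yaw of case y dir -0.12849679754217336
ctr from corner [ 580.25892191 -414.75002124] latch y_case 12.883116565142634
[ 447.67490288 -499.42178025   58.88083329] [ 566.16559769 -453.91231528    6.48763517]
-10 48 [ 576.71243216 -365.84784941]
-10 -48 [ 563.98204107 -461.00002827]
```

```bash
python3 -c "
from h import *
go([549,-458,150],down(np.pi/2-.133))"
```

```text
t 44.97 at [ 470.4 -251.5  247.2] delta_cm [-19.39   9.7  -10.61] twist [ 0.003 -0.006  0.003] F [-0.29  0.17 -1.32] grip 0.57
```

```bash
python3 -m handwheel '[{"delta_pos":[-3,0,-1.5],"twist":[0,0,0],"jaw":0.3},{"delta_pos":[-6,1,-3],"twist":[0,0,0],"jaw":0.3},{"delta_pos":[-9,3,-5],"twist":[0,0,0],"jaw":0.3},{"delta_pos":[-12,5,-7],"twist":[0,0,0],"jaw":0.3},{"delta_pos":[-15,7,-9],"twist":[0,0,0],"jaw":0.3},{"delta_pos":[-18,9,-10.6],"twist":[0,0,0],"jaw":0.3},{"delta_pos":[-19.4,9.7,-10.6],"twist":[0,0,0],"jaw":0.3},{"delta_pos":[-19.4,9.7,-10.6],"twist":[0,0,0],"jaw":0.3},{"delta_pos":[-19.4,9.7,-10.6],"twist":[0,0,0],"jaw":0.3},{"delta_pos":[-19.4,9.7,-10.6],"twist":[0,0,0],"jaw":0.3}]' 80; python3 -c "
from wl import *
go([549,-458,30],down(np.pi/2-.133)); wlook('orange',40,name='w23.png');cap('side','s23.png')"
```

```text
time_s: 45.8
eef_pos: [551.2, -454.5, 151.5]
ee_rot: [-0.532, 0.533, 0.467, -0.464]
force: [-0.2, 0.3, -0.6]
grip_width: 0.568
t 45.8 at [ 551.2 -454.5  151.5] delta_cm [-0.4  12.15  0.22] twist [ 0.004 -0.001  0.002] F [-0.16  0.35 -0.64] grip 0.568
```

View pics/w23.png

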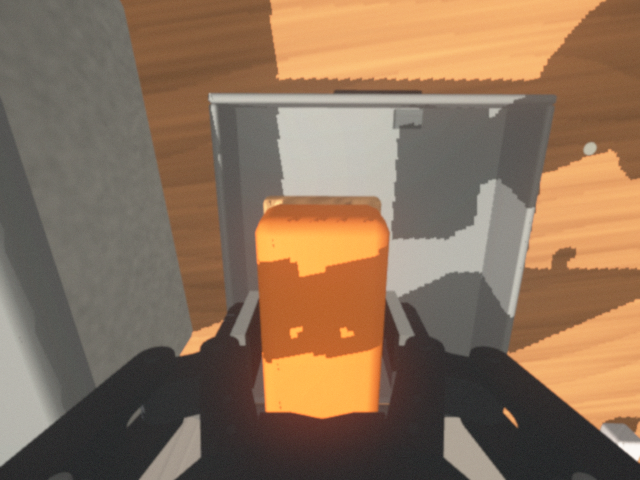

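View pics/s23.png

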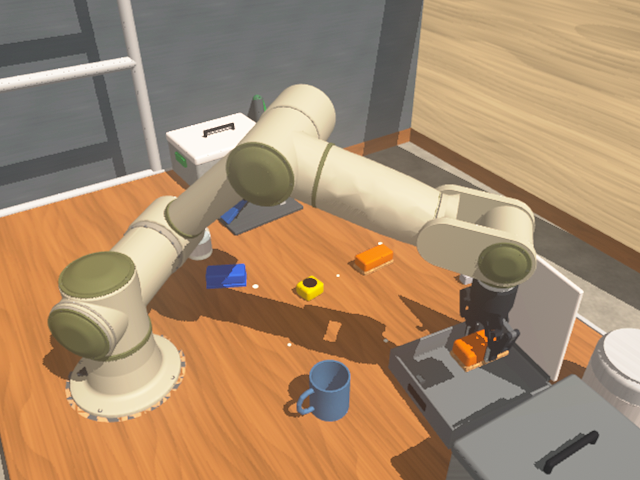

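```bash
python3 -c "
from h import *
c=np.load('last_wrist.npz')
Rm=cv2.Rodrigues(np.asarray(c['rvec'],float))[0]; o=-Rm.T@np.asarray(c['tvec'],float).ravel()
def pl(u,v,h):
    d=np.array([(u-c['cx'])/c['fx'],(v-c['cy'])/c['fy'],1])@Rm; return o+d*(h-o[2])/d[2]
A=pl(210,97,58)[:2];B=pl(554,97,58)[:2];e=B-A;print(A,B,np.linalg.norm(e),np.arctan2(e[1],e[0])-np.pi/2)
Y=e/np.linalg.norm(e);X=np.array([Y[1],-Y[0]]);ctr=(A+B)/2+120*X;print('ctr',ctr)
s,p,r=st();print('tool in case',(p[:2]-ctr)@X,(p[:2]-ctr)@Y)
"
```

```text
[ 447.43686208 -510.58745448] [ 476.15322317 -296.95901272] 215.54985623578412 -0.13362102402774045
ctr [ 580.72536092 -419.76008412]
tool in case -24.67325991311045 -38.60669819932256
```

```bash
python3 -m handwheel '[{"delta_pos":[-0.7,2,0],"twist":[0,0,0],"jaw":0.3},{"delta_pos":[-0.7,4.5,0],"twist":[0,0,0],"jaw":0.3},{"delta_pos":[-0.7,7,0],"twist":[0,0,0],"jaw":0.3},{"delta_pos":[-0.7,9.5,0],"twist":[0,0,0],"jaw":0.3},{"delta_pos":[-0.7,11.5,0],"twist":[0,0,0],"jaw":0.3},{"delta_pos":[-0.7,12.5,0],"twist":[0,0,0],"jaw":0.3},{"delta_pos":[-0.7,13,0],"twist":[0,0,0],"jaw":0.3},{"delta_pos":[-0.7,13.3,0],"twist":[0,0,0],"jaw":0.3},{"delta_pos":[-0.7,13.3,0],"twist":[0,0,0],"jaw":0.3},{"delta_pos":[-0.7,13.3,0],"twist":[0,0,0],"jaw":0.3}]' 80; python3 -c "
from wl import *
go([549,-458,17.5],down(np.pi/2-.133))"
```

```text
time_s: 46.73
eef_pos: [550.4, -463.1, 18.5]
ee_rot: [-0.532, 0.534, 0.467, -0.464]
force: [0.2, 0.1, -2.2]
grip_width: 0.574
t 46.73 at [ 550.4 -463.1   18.5] delta_cm [0.49 0.1  0.21] twist [ 0.005 -0.002  0.001] F [ 0.21  0.06 -2.17] grip 0.574
```

Lower the last millimetres, release, rise.

```bash
python3 -m handwheel '[{"delta_pos":[0,0.1,0],"twist":[0,0,0],"jaw":0.3},{"delta_pos":[0,0.15,0],"twist":[0,0,0],"jaw":0.3},{"delta_pos":[0,0.15,0],"twist":[0,0,0],"jaw":0.6},{"delta_pos":[0,0.1,0],"twist":[0,0,0],"jaw":0.75},{"delta_pos":[0,0,0],"twist":[0,0,0],"jaw":0.75},{"delta_pos":[0,-1,0],"twist":[0,0,0],"jaw":0.75},{"delta_pos":[0,-4,0],"twist":[0,0,0],"jaw":0.75},{"delta_pos":[0,-8,0],"twist":[0,0,0],"jaw":0.8},{"delta_pos":[0,-12,0],"twist":[0,0,0],"jaw":0.9},{"delta_pos":[0,-16,0],"twist":[0,0,0],"jaw":1}]' 80; python3 -c "
from wl import *
wlook('orange',46,name='w24.png')
import m;m.measure('side')
go([662,3,130],down(np.pi/2+.033))"|grep -v green
```

```text
time_s: 47.57
eef_pos: [549.1, -462.8, 179.8]
ee_rot: [-0.532, 0.533, 0.466, -0.464]
force: [-0.2, -1.0, 0.2]
grip_width: 0.997
orange px 374.0 257.0 n 630 rect [653.8 -10.2] 113.4 66.5 ang 0.03 medW [658.1  -6.9  36.3] z90 39.6
orange px 473.0 395.0 n 1168 rect [ 545.9 -468. ] 107.0 57.6 ang -0.141 medW [ 546.3 -471.4   43.4] z90 46.0
yellow px 312.0 289.0 n 242 rect [457. -14.] 67.8 60.5 ang -1.509 medW [458.2 -19.3  28.8] z90 33.5
t 47.67 at [ 550.9 -464.9  186.4] delta_cm [47.89  5.37 -4.63] twist [ 0.013 -0.168 -0.008] F [-0.58 -0.08  1.18] grip 0.999
```

View pics/w24.png

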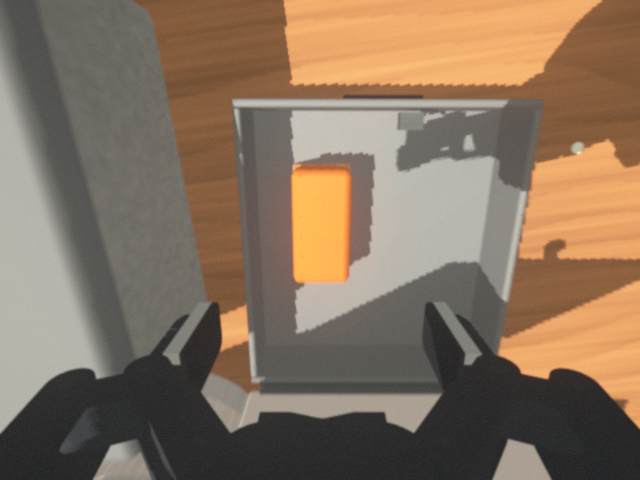

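```bash
python3 -m handwheel '[{"delta_pos":[3,-2,0],"twist":[0,0,0],"jaw":1},{"delta_pos":[7,-3,0],"twist":[0,0,0],"jaw":1},{"delta_pos":[11,-3,0],"twist":[0,-0.05,0],"jaw":1},{"delta_pos":[15,-3,0],"twist":[0,-0.1,0],"jaw":1},{"delta_pos":[19,-3,-1],"twist":[0.01,-0.168,0],"jaw":1},{"delta_pos":[23,-2,-2],"twist":[0.01,-0.168,0],"jaw":1},{"delta_pos":[27,-1,-3],"twist":[0.01,-0.168,0],"jaw":1},{"delta_pos":[31,0,-4],"twist":[0.01,-0.168,0],"jaw":1},{"delta_pos":[35,0,-4.6],"twist":[0.01,-0.168,0],"jaw":1},{"delta_pos":[39,1,-4.6],"twist":[0.01,-0.168,0],"jaw":1}]'; python3 -c "
from h import *
go([662,3,130],down(np.pi/2+.033))"
```

```text
time_s: 48.5
eef_pos: [648.6, -81.5, 169.3]
ee_rot: [0.493, -0.49, -0.508, 0.509]
force: [1.2, -0.2, 0.2]
grip_width: 1.0
t 48.5 at [648.6 -81.5 169.3] delta_cm [ 8.39  3.95 -1.63] twist [-0.004 -0.     0.002] F [ 1.24 -0.24  0.16] grip 1.0
```

```bash
python3 -m handwheel '[{"delta_pos":[3,1,-0.8],"twist":[0,0,0],"jaw":1},{"delta_pos":[6,2,-1.6],"twist":[0,0,0],"jaw":1},{"delta_pos":[8.4,3,-1.6],"twist":[0,0,0],"jaw":1},{"delta_pos":[8.4,4,-1.6],"twist":[0,0,0],"jaw":1},{"delta_pos":[8.4,4,-1.6],"twist":[0,0,0],"jaw":1},{"delta_pos":[8.4,4,-1.6],"twist":[0,0,0],"jaw":1},{"delta_pos":[8.4,4,-1.6],"twist":[0,0,0],"jaw":1},{"delta_pos":[8.4,4,-1.6],"twist":[0,0,0],"jaw":1},{"delta_pos":[8.4,4,-1.6],"twist":[0,0,0],"jaw":1},{"delta_pos":[8.4,4,-1.6],"twist":[0,0,0],"jaw":1}]'; python3 -c "
from wl import *
go([662,3,12],down(np.pi/2+.033));wlook('orange',40,name='w25.png')"
```

```text
time_s: 49.33
eef_pos: [660.6, 0.6, 128.8]
ee_rot: [0.494, -0.49, -0.507, 0.509]
force: [0.1, -0.6, 0.4]
grip_width: 1.001
t 49.33 at [6.606e+02 6.000e-01 1.288e+02] delta_cm [ 0.2  11.68 -0.22] twist [-0.006 -0.001  0.003] F [ 0.1  -0.56  0.38] grip 1.001
wrist [657.1  23.4] 93.6 25.3 ang 0.295 ctr+15.5 [672.   27.9]
```

View pics/w25.png

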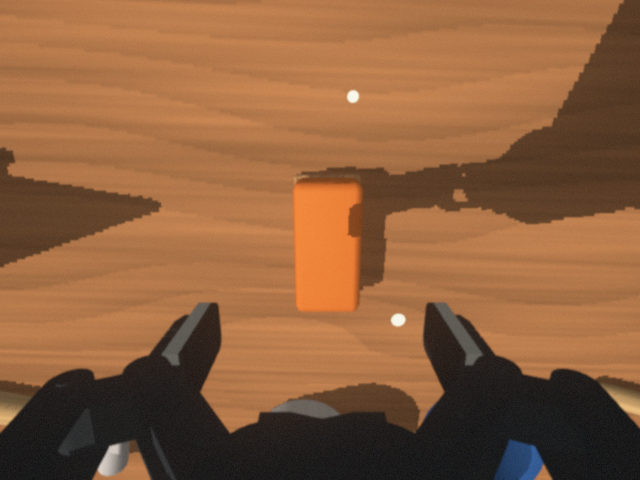

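```bash
python3 -m handwheel '[{"delta_pos":[0.25,3,-0.2],"twist":[0,0,0],"jaw":1},{"delta_pos":[0.25,6,-0.2],"twist":[0,0,0],"jaw":1},{"delta_pos":[0.25,9,-0.2],"twist":[0,0,0],"jaw":1},{"delta_pos":[0.25,11,-0.2],"twist":[0,0,0],"jaw":1},{"delta_pos":[0.25,11.6,-0.2],"twist":[0,0,0],"jaw":1},{"delta_pos":[0.25,11.7,-0.2],"twist":[0,0,0],"jaw":1},{"delta_pos":[0.25,11.7,-0.2],"twist":[0,0,0],"jaw":0.7},{"delta_pos":[0.25,11.7,-0.2],"twist":[0,0,0],"jaw":0.4},{"delta_pos":[0.25,11.7,-0.2],"twist":[0,0,0],"jaw":0.3},{"delta_pos":[0.25,11.7,-0.2],"twist":[0,0,0],"jaw":0.3}]' 80; python3 -m handwheel '[{"delta_pos":[0,0,0],"twist":[0,0,0],"jaw":0.3},{"delta_pos":[0,0,0],"twist":[0,0,0],"jaw":0.3},{"delta_pos":[0,0,0],"twist":[0,0,0],"jaw":0.3},{"delta_pos":[0,0,0],"twist":[0,0,0],"jaw":0.3},{"delta_pos":[0,-1,0],"twist":[0,0,0],"jaw":0.3},{"delta_pos":[0,-3,0],"twist":[0,0,0],"jaw":0.3},{"delta_pos":[0,-6,0],"twist":[0,0,0],"jaw":0.3},{"delta_pos":[0,-10,0],"twist":[0,0,0],"jaw":0.3},{"delta_pos":[0,-14,1],"twist":[0,0,0],"jaw":0.3},{"delta_pos":[0,-18,2],"twist":[0,0,0],"jaw":0.3}]' 80; python3 -c "
from wl import *
go([562,-368,200],down(np.pi/2-.133)); cap('wrist','w26.png')"
```

```text
time_s: 50.22
eef_pos: [662.6, 4.0, 13.4]
ee_rot: [0.493, -0.49, -0.508, 0.508]
force: [2.0, 0.3, 9.5]
grip_width: 0.571
time_s: 51.05
eef_pos: [642.2, 3.1, 193.9]
ee_rot: [0.494, -0.489, -0.507, 0.509]
force: [1.0, -0.9, -1.3]
grip_width: 0.569
t 51.05 at [642.2   3.1 193.9] delta_cm [-36.82  -0.66   9.23] twist [-0.007  0.166  0.002] F [ 1.04 -0.91 -1.33] grip 0.569
```

View pics/w26.png

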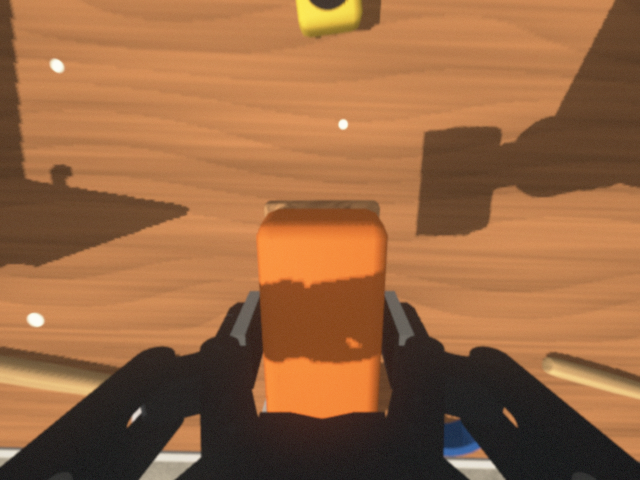

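```bash
python3 -m handwheel '[{"delta_pos":[-2,0,1],"twist":[0,0,0],"jaw":0.3},{"delta_pos":[-5,-0.6,2],"twist":[0,0.03,0],"jaw":0.3},{"delta_pos":[-9,-0.6,3],"twist":[0,0.08,0],"jaw":0.3},{"delta_pos":[-13,-0.6,4.5],"twist":[0,0.12,0],"jaw":0.3},{"delta_pos":[-17,-0.6,6],"twist":[0,0.166,0],"jaw":0.3},{"delta_pos":[-21,-0.6,7.5],"twist":[0,0.166,0],"jaw":0.3},{"delta_pos":[-25,-0.6,9],"twist":[0,0.166,0],"jaw":0.3},{"delta_pos":[-29,-0.6,9.2],"twist":[0,0.166,0],"jaw":0.3},{"delta_pos":[-32,-0.6,9.2],"twist":[0,0.166,0],"jaw":0.3},{"delta_pos":[-34,-0.6,9.2],"twist":[0,0.166,0],"jaw":0.3}]' 80; python3 -c "
from wl import *
go([562,-371,150],down(np.pi/2-.133))"
```

```text
time_s: 51.93
eef_pos: [560.9, -343.4, 197.4]
ee_rot: [0.535, -0.531, -0.464, 0.466]
force: [-0.1, 0.1, -1.3]
grip_width: 0.568
t 51.93 at [ 560.9 -343.4  197.4] delta_cm [-2.73  4.74 -0.52] twist [-0.007 -0.003  0.001] F [-0.07  0.09 -1.29] grip 0.568
```

```bash
python3 -m handwheel '[{"delta_pos":[-1,1,-0.2],"twist":[0,0,0],"jaw":0.3},{"delta_pos":[-2,2,-0.5],"twist":[0,0,0],"jaw":0.3},{"delta_pos":[-2.7,4,-0.5],"twist":[0,0,0],"jaw":0.3},{"delta_pos":[-2.7,4.7,-0.5],"twist":[0,0,0],"jaw":0.3},{"delta_pos":[-2.7,4.7,-0.5],"twist":[0,0,0],"jaw":0.3},{"delta_pos":[-2.7,4.7,-0.5],"twist":[0,0,0],"jaw":0.3},{"delta_pos":[-2.7,4.7,-0.5],"twist":[0,0,0],"jaw":0.3},{"delta_pos":[-2.7,4.7,-0.5],"twist":[0,0,0],"jaw":0.3},{"delta_pos":[-2.7,4.7,-0.5],"twist":[0,0,0],"jaw":0.3},{"delta_pos":[-2.7,4.7,-0.5],"twist":[0,0,0],"jaw":0.3}]' 80; python3 -c "
from wl import *
go([562,-371,20],down(np.pi/2-.133)); cap('wrist','w27.png')"
```

```text
time_s: 52.77
eef_pos: [563.2, -367.0, 150.6]
ee_rot: [0.534, -0.53, -0.465, 0.467]
force: [-0.9, -0.5, -0.9]
grip_width: 0.572
t 52.77 at [ 563.2 -367.   150.6] delta_cm [-4.300e-01  1.306e+01 -1.000e-02] twist [-0.006  0.     0.001] F [-0.87 -0.54 -0.86] grip 0.572
```

View pics/w27.png

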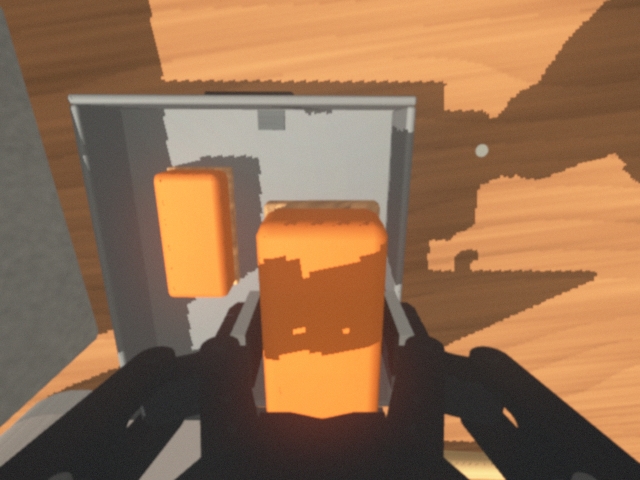

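```bash
python3 -m handwheel '[{"delta_pos":[-0.3,2,0],"twist":[0,0,0],"jaw":0.3},{"delta_pos":[-0.3,4.5,0],"twist":[0,0,0],"jaw":0.3},{"delta_pos":[-0.3,7,0],"twist":[0,0,0],"jaw":0.3},{"delta_pos":[-0.3,9.5,0],"twist":[0,0,0],"jaw":0.3},{"delta_pos":[-0.3,11.5,0],"twist":[0,0,0],"jaw":0.3},{"delta_pos":[-0.3,12.3,0],"twist":[0,0,0],"jaw":0.3},{"delta_pos":[-0.3,12.7,0],"twist":[0,0,0],"jaw":0.3},{"delta_pos":[-0.3,12.9,0],"twist":[0,0,0],"jaw":0.3},{"delta_pos":[-0.3,12.9,0],"twist":[0,0,0],"jaw":0.3},{"delta_pos":[-0.3,12.9,0],"twist":[0,0,0],"jaw":0.3}]' 80; python3 -c "
from wl import *
go([562,-371,19.4],down(np.pi/2-.133))"
```

```text
time_s: 53.65
eef_pos: [562.3, -370.2, 22.3]
ee_rot: [0.534, -0.531, -0.465, 0.467]
force: [0.4, -0.5, -1.1]
grip_width: 0.571
t 53.65 at [ 562.3 -370.2   22.3] delta_cm [-0.08  0.29  0.02] twist [-0.005 -0.     0.001] F [ 0.42 -0.51 -1.12] grip 0.571
```

```bash
python3 -m handwheel '[{"delta_pos":[0,0.2,0],"twist":[0,0,0],"jaw":0.3},{"delta_pos":[0,0.35,0],"twist":[0,0,0],"jaw":0.3},{"delta_pos":[0,0.35,0],"twist":[0,0,0],"jaw":0.5},{"delta_pos":[0,0.3,0],"twist":[0,0,0],"jaw":0.75},{"delta_pos":[0,0,0],"twist":[0,0,0],"jaw":0.75},{"delta_pos":[0,-1,0],"twist":[0,0,0],"jaw":0.75},{"delta_pos":[0,-4,0],"twist":[0,0,0],"jaw":0.75},{"delta_pos":[0,-8,0],"twist":[0,0,0],"jaw":0.8},{"delta_pos":[0,-12,0],"twist":[0,0,0],"jaw":0.8},{"delta_pos":[0,-16,0],"twist":[0,0,0],"jaw":0.8}]' 80; python3 -c "
from wl import *
wlook('orange',46,name='w28.png')"
python3 -m handwheel '[{"delta_pos":[3,-2,0],"twist":[0,0,0],"jaw":0.8},{"delta_pos":[6,-4,1],"twist":[0,0,0],"jaw":0.8},{"delta_pos":[10,-6,3],"twist":[0,0,0],"jaw":0.8},{"delta_pos":[14,-8,5],"twist":[0,0,0],"jaw":0.8},{"delta_pos":[18,-8,7],"twist":[0,0,0],"jaw":0.8},{"delta_pos":[22,-8,10],"twist":[0,0,0],"jaw":0.8},{"delta_pos":[26,-8,13],"twist":[0,0,0],"jaw":0.8},{"delta_pos":[29,-8,16],"twist":[0,0,0],"jaw":0.8},{"delta_pos":[31,-8,18],"twist":[0,0,0],"jaw":0.8},{"delta_pos":[31,-8,18],"twist":[0,0,0],"jaw":0.8}]'
python3 -c "
from ap import *
ap('ap12.png')
import m; m.measure('top','t29.png'); m.measure('side','s29.png')"|grep -v green
```

```text
time_s: 54.48
eef_pos: [562.7, -369.9, 183.8]
ee_rot: [0.534, -0.53, -0.465, 0.467]
force: [-0.5, -0.3, 0.1]
grip_width: 0.799
time_s: 55.37
eef_pos: [423.8, -36.3, 263.5]
ee_rot: [0.534, -0.53, -0.465, 0.467]
force: [0.2, -0.7, 0.2]
grip_width: 0.797
teal px 151.0 265.0 n 1421 rect [510.2 427.9] 122.9 85.9 ang 0.322 medW [495.6 384.6 142.7] z90 176.8
orange px 484.0 233.0 n 753 rect [ 563.1 -367.2] 96.0 44.0 ang -0.129 medW [ 563.  -365.5   44.8] z90 47.8
orange px 524.0 239.0 n 786 rect [ 549.3 -460.9] 96.6 45.6 ang -0.144 medW [ 547.8 -458.8   44.4] z90 47.7
teal px 249.0 177.0 n 518 rect [598.6 596.3] 246.4 56.1 ang 0.81 medW [495.8 376.7 140.6] z90 173.7
orange px 446.0 362.0 n 1023 rect [ 559.5 -376.5] 108.9 59.8 ang -0.13 medW [ 560.  -380.5   43.3] z90 46.1
orange px 473.0 395.0 n 1170 rect [ 545.9 -468. ] 107.0 57.6 ang -0.141 medW [ 545.8 -471.6   43.5] z90 46.2
yellow px 312.0 288.0 n 234 rect [457.2 -14.1] 65.0 60.6 ang -1.443 medW [459.7 -19.7  29.1] z90 33.3
```

View pics/t29.png

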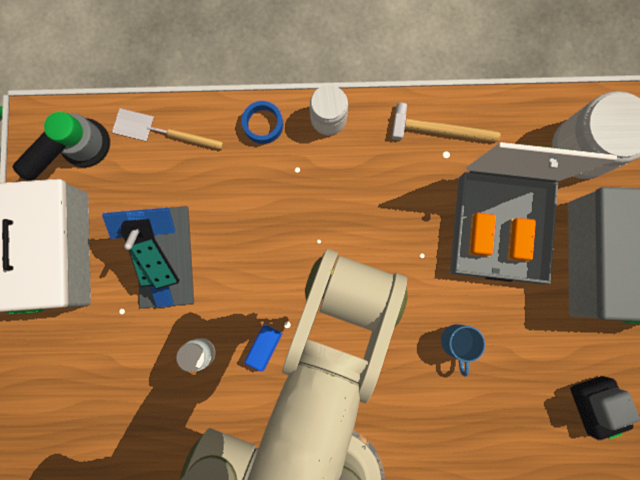

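View pics/s29.png

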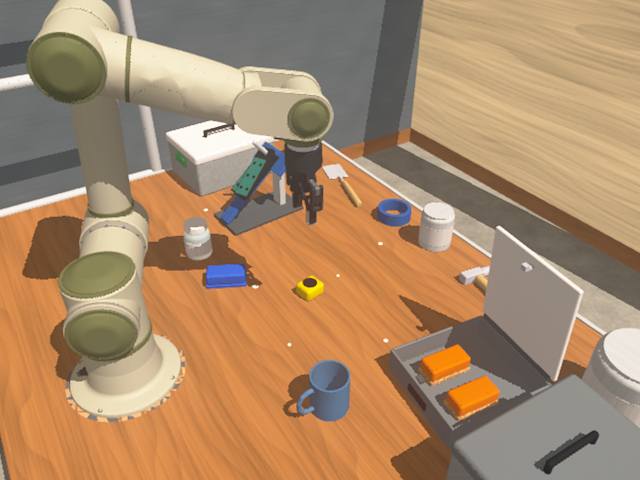

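View pics/ap12.png

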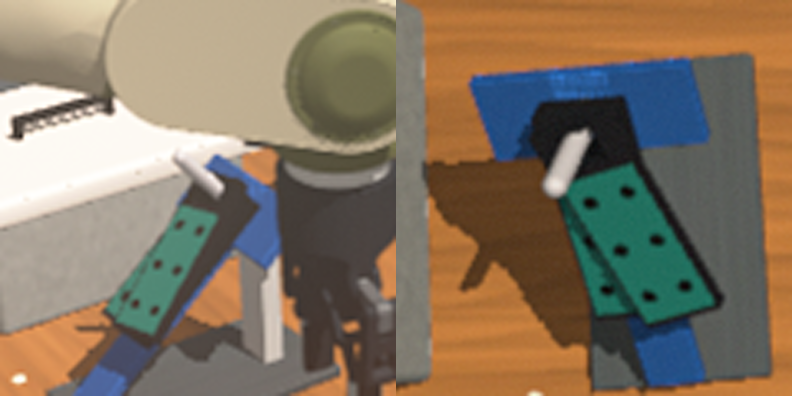

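```bash
python3 -c "
from peg import *
from m import comps
for n in ('top','side'):
    c=np.load(f'last_{n}.npz');W=world(c)
    m=[q for q in comps(c,(75,80,40),(95,255,255),300)]
    m=[q for q in m if np.median(W[q][:,2])>80][0]
    P=W[m]; L=(P-PB)@RP
    ok=np.abs(L[:,2]-np.median(L[:,2]))<8; L=L[ok]
    # top plate only: higher points
    A=np.c_[L[:,:2],np.ones(len(L))]; k,_,_,_=np.linalg.lstsq(A,L[:,2],rcond=None)
    print(n,len(L),'median z',np.median(L[:,2]).round(1),'pct',np.percentile(L[:,2],[5,25,75,95]).round(1),'slopes',k.round(3))
    for x0 in range(-150,0,25):
        s=(L[:,0]>x0)&(L[:,0]<=x0+25)
        if s.sum()>20: print(x0,s.sum(),'y med',np.median(L[s,1]).round(1),'z med',np.median(L[s,2]).round(1))
s,p,r=st();print(s['time_s'])
"
```

```text
top 1150 median z 38.9 pct [35.7 37.7 40.  41.5] slopes [ 5.0000e-03 -5.0000e-03  3.9106e+01]
-150 141 y med -25.1 z med 38.4
-125 238 y med -24.8 z med 38.8
-100 239 y med -19.2 z med 38.9
-75 252 y med -13.3 z med 38.9
-50 249 y med -9.6 z med 39.2
-25 31 y med -19.2 z med 39.1
side 475 median z 36.2 pct [31.9 34.5 38.  40. ] slopes [ 1.300e-02 -3.200e-02  3.661e+01]
-150 60 y med -27.7 z med 36.1
-125 111 y med -27.9 z med 36.0
-100 107 y med -22.4 z med 36.2
-75 99 y med -17.5 z med 36.2
-50 92 y med -14.9 z med 36.7
55.5667
```

```bash
cp last_top.npz a_top.npz; python3 -m handwheel '[{"delta_pos":[0,0,0],"twist":[0,0,0],"jaw":0.8},{"delta_pos":[0,0,0],"twist":[0,0,0],"jaw":0.8},{"delta_pos":[0,0,0],"twist":[0,0,0],"jaw":0.8},{"delta_pos":[0,0,0],"twist":[0,0,0],"jaw":0.8},{"delta_pos":[0,0,0],"twist":[0,0,0],"jaw":0.8},{"delta_pos":[0,0,0],"twist":[0,0,0],"jaw":0.8},{"delta_pos":[0,0,0],"twist":[0,0,0],"jaw":0.8},{"delta_pos":[0,0,0],"twist":[0,0,0],"jaw":0.8},{"delta_pos":[0,0,0],"twist":[0,0,0],"jaw":0.8},{"delta_pos":[0,0,0],"twist":[0,0,0],"jaw":0.8}]'
python3 -c "
from h import *
cap('top');cap('side')
a=np.load('a_top.npz')['frame'].astype(int);b=np.load('last_top.npz')['frame'].astype(int)
d=np.abs(a-b).max(2); print('diff peg',(d[195:310,95:205]>60).sum(),'case',(d[170:290,450:560]>60).sum())
c=np.load('last_side.npz');W=world(c);f=c['frame'].astype(int)
m=(f.min(2)>170);s=np.zeros_like(m);s[240:370,485:575]=1;P=W[m&s];P=P[P[:,2]>90]
n=np.linalg.svd(P-P.mean(0),full_matrices=False)[2][2];print(len(P),n,'lid angle',np.pi/2-np.arcsin(abs(n[2])))
"
```

```text
time_s: 56.4
eef_pos: [426.2, -39.2, 262.7]
ee_rot: [0.534, -0.53, -0.464, 0.467]
force: [-0.5, -0.9, 0.2]
grip_width: 0.801
diff peg 0 case 0
426 [-0.99229538  0.10537111 -0.06516747] lid angle 1.505582640355553
```

Nothing is moving, the lid is at about 1.50 rad, and the robot is clear of everything. I'm handing the job in.

```bash
python3 -c "
from rig import ctrl
print(ctrl.finish_job())"
```

```text
the job is handed in; nothing more can be done
None
```

I handed the job in at about 56 s with the lid standing open, all three plates on the peg and both orange blocks flat in the case. The hand-in reports no verdict.

- **Lid:** I pressed the green strip until the latch freed. A closed finger then let the lid up at about 0.3–0.4 rad/s, and I let go at about 1.2 rad. The last depth fit gave 1.506 rad.
- **Plates:** Each one was pushed down until I felt contact. The top face of the stack measured about 36 mm from the spine in the side view and 39 mm in the top view. 36 mm is exact for three plates, and the slope was within about 0.03.
- **Blocks:** Tops measured about 44–46 mm above the bench, so both sit on the case floor side by side, not stacked.
- **Last checks:** Comparing top-camera pictures about a second apart showed nothing moving at the peg or the case. The tape measure, jar and mug were not touched, and in the last pictures they stand where they started.

**What went wrong or disagreed:**
- **Third plate, pickup:** The first grasp slipped over it and shoved it about 1 cm, so I gripped it again.
- **Third plate, on the peg:** After hanging it was knocked and swung partly round the peg. It still lies flat on the stack, so I left it there.
- **Cameras:** The top and side views disagreed by about 5 mm. The wrist camera agreed better with the side view and I used it for the grasps. I checked alignment at the peg in both fixed views before pushing.

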